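# Shorten the telescoping pipe rest by one hole and lay the exhaust pipe on it

## Task

The two saddles of the telescoping pipe rest stand too far apart for the exhaust pipe: press in the sprung button on the tube, slide the tube in towards the fixed foot until the button pops fully out of the tube's second hole, pulling gently and stopping as soon as it pops, so that the button is not strained. Then lay the exhaust pipe in both V saddles, resting level, and let go. Leave the other things on the bench where they are.

Things in the scene. Friction and masses are not known exactly. Their poses are not given: they have to be found in the camera images.
- rest: Telescoping pipe rest bolted to the bench. Origin on the bench below the button; y runs along the tubes from the fixed foot to the sliding saddle, x points out of the button's face (away from the robot), z up. Grey foot 100 x 60 mm at y = -155 mm carries the fixed saddle and a dark 22 mm square inner bar (to y = +65 mm, axis 45 mm above the bench) that holds the button.
- tube: Sliding outer square tube, bare steel, 30 x 30 mm, wall 2 mm, axis 45 mm above the bench, axes as the rest's. Origin on its axis at its first hole. At the start the origin is at y = 0 of the rest and the tube covers y = -30 to +150 mm. It slides only along y; shortening goes to -y, at most 90 mm, dragging with 4 to 6 N. Its saddle and leg are at y = 120 to 150 mm of the tube.
- tube_face (a point): Centre of the tube's first hole, on the outside of its +x face (x = 15 mm, moves with the tube). Holes are square, 13 mm wide. The second hole was drilled by hand, 52 to 76 mm to +y of the first, exactly where is not known: the tube must travel 52 to 76 mm, and the pop is to be felt: the tube stops dead.
- button: Sprung steel button, 10 mm diameter, domed, axis along x of the rest, 45 mm above the bench, y = 0 of the rest (never moves along y). Origin at the dome's top. x in the rest: 20 mm fully out (5 mm proud of the tube's face; locks the tube with 1.5 mm play), 15 mm flush, 13 mm under the wall. Spring 2.4 N out, 4 N flush, 4.5 N under the wall.
- button_axis (a point): Point on the tube's axis behind the button. Squeezing the tube here between two flat pads, one over the button and one on the opposite face, presses the button flush; a pull along -y of 10 to 18 N, drag included, then makes its dome ride in under the wall, and it stays in until the next hole. Over 18 N between tube and button strains it.
- fixed_saddle (a point): Bottom of the fixed saddle's V, 66 mm above the bench, at y = -155 mm of the rest. Each saddle is a right-angled V of two 36 mm arms, 20 mm wide along y, open upward (arm tops 92 mm above the bench); the pipe lies in it with its axis 23 mm above this point.
- sliding_saddle (a point): Bottom of the V of the like saddle on the sliding tube, 66 mm above the bench, 135 mm to +y of the tube's origin. The saddles are 290 mm apart at the start, 214 to 238 mm when shortened.
- pipe: Straight steel exhaust pipe, 32 mm diameter, 265 mm long, about 0.4 kg, lying on the bench. Origin at the underside of its middle, y along the pipe, z up. A flat welded lug (26 mm along the pipe, 4 mm thick, level with the pipe's underside) sticks out to x = 40 mm at y = 52 to 78 mm; it may lie either way round in the saddles.
- pipe_mid (a point): Middle of the exhaust pipe on its axis, 16 mm above its underside; axes as the pipe's.
- clamp: Bystander: chrome exhaust clamp ring, 52 mm diameter, 18 mm high; origin at its underside.
- funnel: Bystander: green plastic funnel standing mouth down, 112 mm diameter, 140 mm high; origin at its underside.
- lens: Bystander: white plastic tail light lens, 60 x 110 x 34 mm; origin at its underside.
- wrench: Bystander: steel wrench, 170 mm long, flat on the bench.
- oil: Bystander: grey oil bottle, 72 mm diameter, 190 mm high; origin at its underside.

How it is judged:
By the outcome, as a careful person would: the job done as asked, in the order asked, and still so for the second after the job is handed in, with the robot touching nothing.
It also fails if it takes over 64 s, if anything falls off the work surface, if the arm or the gripper's body presses on something with over 40 N, if the wrist force passes 120 N, or if a joint passes its speed limit or range.

## Robot

A 6-joint arm with a two-finger parallel gripper is mounted at the origin on the work surface. World frame = base frame: x ahead of the robot, y to its left, z up, the work surface at z = 0. Lengths are in m, angles in rad, forces in N, time in s.
With the tool pointing down it reaches from about 0.375 to 0.975 m from the base axis. Payload 3.8 kg.
Tool frame: the origin (TCP) lies on the centre line of the jaws, within the pads' length; the fingertips stand 14 mm ahead of it and the grasp point (between the pads) lies 5 mm behind it; x points along the fingers, y is the direction in which the jaws open and shut, and the axes are right-handed (so a half turn about x gives the same grasp; the last joint's range is limited). The gripper opens to 85 mm and grips with 20 to 120 N. Pads are 22 mm wide; open, the fingers measure 114 mm over their backs; the gripper's body (76 mm by 85 mm) begins 54 mm behind the grasp point. The pads swing forward as they close: fully open they stand 13 mm farther back than shut.
Start: joints at [-1.368, 0.264, 1.604, -0, 1.274, -0.037], TCP at [0.16, -0.656, 0.245] pointing down, gripper open.
Joint ranges: [-2.63, 2.63], [-0.94, 2.18], [0.31, 2.57], [-1.31, 4.45], [0, 2.66], [-2.55, 2.55]. Speed limits (rad/s): [2.57, 2.57, 3.14, 3.14, 3.14, 3.14].

## Interface

Orientations are given as a rotation vector (axis times angle).
In Python, from workcell import bot gives the robot as it stands.
- The arm moves only by the shell command python3 -m creep 'ROWS' [FORCE]. ROWS is JSON, a list of rows, each an object with "grip": the finger opening in cm, from 0 to 8.54; "dp": the shift along the tool's x, y, z in cm, a list of three; "rotation": the turn, a rotation vector about the tool's x, y, z in rad, a list of three. A call has 1 to 5 rows; each row is the pose to reach, as a shift and turn from the pose commanded when the call began, along the tool's axes at that moment; what a row does not reach only later rows make up. A row lasts 1/12 s, in which the tool goes at most 41.7 mm and 7.16 degrees, less where a joint would pass 70% of its speed; a pose out of reach is approached as far as the arm can. A call with a gripper value outside its range is refused whole. The fingers move at their own pace and stop on an object; FORCE is the grip in N (left out, the last holds). Time passes only in rows, so rows that repeat a pose let the fingers close. It gives the time, the measured TCP pose, the force and the opening at its end, in the units of the state.
- bot.read_state(): the state, without advancing time (a new reading comes with each control period).
- bot.read_camera(name): name is "scene" or "top"; returns (picture, depth): 384x512x3 uint8, red, green, blue; 384x512 float32, m along the optical axis (not along the pixel's ray), 0 where there is no reading.
- bot.get_calibration(name): a dict with "fx", "fy", "cx", "cy" (pixels), "dist" ([k1, k2, p1, p2, k3] as OpenCV has them; the pictures are not rectified), "rvec" (rotation vector, rad) and "tvec" (3), from world to camera coordinates, as OpenCV has them. Camera axes: x right, y down, z forward; pixel columns grow to the right and rows downward; lengths in m; the calibration is good to about 2 mm. A picture is of the moment at which its call begins. get_calibration takes no time and is no camera call.
- bot.finish_job(): hands the job in, once; it reports no verdict.
The state is a dict: "time": time; "q": joint angles; "joint_vel": joint speeds; "joint_torque": joint torques, N m; "tool_pos": TCP position; "tcp_rot": TCP orientation; "wrist_force": force on the tool from outside, world axes, zero at the start; "torque": the same for the moment, N m; "width": opening from 0.0 (shut) to 1.0 (fully open).
Only numpy, scipy, OpenCV 4.12 (cv2) and the standard library are available. Lean on these libraries where they do the work, as an engineer would, in place of code of your own. Each camera call takes 0.05 s, during which the arm holds its last target.

## Working session

There is one attempt and no reset: what is moved stays moved. The work goes in short steps, Python scripts to look and compute and a shell command to move; the robot and the scene stay as the last step left them, time stands still between calls to the robot, and variables do not carry over. Pictures are saved under pics/ and viewed, and the job is handed in when it is done.

```bash
ls; mkdir -p pics
cat > h.py <<'E'
import numpy as np,cv2
from workcell import bot
def snap(n,f):
    p,d=bot.read_camera(n); cv2.imwrite(f'pics/{f}.png',cv2.cvtColor(p,cv2.COLOR_RGB2BGR)); np.save(f'pics/{f}_d.npy',d); return p,d
def cal(n):
    c=bot.get_calibration(n);K=np.array([[c['fx'],0,c['cx']],[0,c['fy'],c['cy']],[0,0,1]]);R=cv2.Rodrigues(np.array(c['rvec'],float))[0]
    return K,np.array(c['dist'],float),R,np.array(c['tvec'],float).ravel()
def ray(n,uv):
    K,D,R,t=cal(n);u=cv2.undistortPoints(np.array(uv,float).reshape(-1,1,2),K,D).reshape(-1,2)
    d=np.c_[u,np.ones(len(u))]; return -R.T@t,d@R
def onz(n,uv,z):
    o,d=ray(n,uv); return o+d*((z-o[2])/d[:,2])[:,None]
def dep(n,uv,D):
    o,d=ray(n,uv); return o+d*np.array([D[int(v),int(u)] for u,v in uv])[:,None]
def cloud(n,D):
    v,u=np.mgrid[0:384,0:512]; o,d=ray(n,np.c_[u.ravel(),v.ravel()]); return (o+d*D.ravel()[:,None]).reshape(384,512,3)
def proj(n,P):
    K,D,R,t=cal(n); return cv2.projectPoints(np.array(P,float).reshape(-1,1,3),cv2.Rodrigues(R)[0],t,K,D)[0].reshape(-1,2)
E
python3 - <<'E'
from h import *
s=bot.read_state();print(s)
snap('scene','s0');snap('top','t0')
for n in('scene','top'):
    K,D,R,t=cal(n);print(n,-R.T@t,R[2])
E
```

```text
pics
{'time': 0.0, 'q': array([-1.36789980e+00,  2.64742281e-01,  1.60541938e+00,  6.73779857e-06,
        1.27372067e+00, -3.68871379e-02]), 'joint_vel': array([ 3.07539384e-04,  4.50235797e-04, -4.82593997e-04, -1.60985681e-05,
        6.05450265e-04,  1.99386599e-03]), 'joint_torque': array([-5.89705032e-04, -5.15106690e+01, -3.67316544e+01, -1.95087337e-04,
        1.30297575e-02, -3.12131760e-05]), 'tool_pos': array([ 0.16016912, -0.65497102,  0.24394483]), 'tcp_rot': array([ 2.09491349,  0.25480274, -2.09530054]), 'wrist_force': array([-0.1822642 , -0.01950573,  0.39633232]), 'torque': array([-0.0043198 , -0.02918928,  0.04227739]), 'width': 0.9982472150372748}
scene [1.19622291 0.38981243 1.08654168] [-0.52084897 -0.25132205 -0.81581467]
top [0.40246673 0.06295495 1.07208055] [ 0.12968738 -0.00888307 -0.99151514]
```

View pics/s0.png

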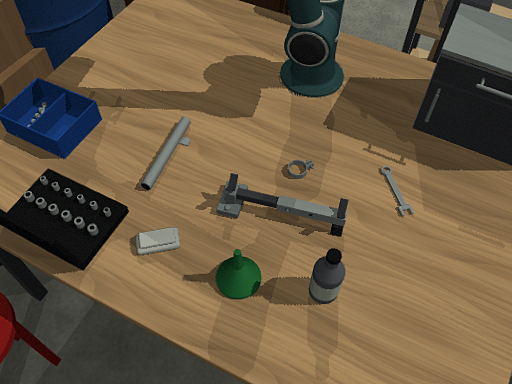

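View pics/t0.png

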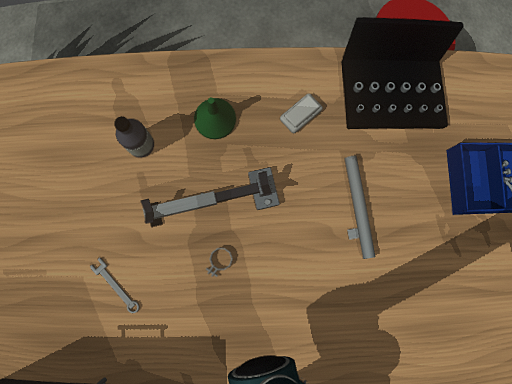

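Run:
```python
import cv2
a=cv2.imread('pics/s0.png')[160:250,120:360];cv2.imwrite('pics/s0c.png',cv2.resize(a,None,fx=3.3,fy=3.3,interpolation=cv2.INTER_CUBIC))
a=cv2.imread('pics/s0.png')[100:200,120:220];b=cv2.imread('pics/t0.png')[140:270,130:390];cv2.imwrite('pics/t0c.png',cv2.resize(b,None,fx=3,fy=3,interpolation=cv2.INTER_CUBIC))
from h import *
import numpy as np
for n,f in(('scene','s0'),('top','t0')):
    D=np.load(f'pics/{f}_d.npy');C=cloud(n,D);z=C[...,2]
    print(n,(D==0).mean())
    m=(z>0.008)&(z<0.3)&(D>0)&(C[...,0]>.2)&(C[...,0]<.75)&(abs(C[...,1])<.45)
    k,l,st,ce=cv2.connectedComponentsWithStats(m.astype(np.uint8))
    for i in range(1,k):
        if st[i,4]>30:
            P=C[l==i];print(st[i],P.min(0).round(3),P.max(0).round(3),P.mean(0).round(3))
```

```text
scene 0.003987630208333333
[285  37  25  25 267] [ 0.2   -0.022  0.219] [0.209 0.049 0.295] [0.203 0.018 0.258]
[140 116  51  74 912] [ 0.38  -0.267  0.008] [ 0.653 -0.203  0.038] [ 0.531 -0.23   0.028]
[287 159  27  19 182] [0.353 0.094 0.008] [0.428 0.16  0.024] [0.39  0.129 0.015]
[384 169   9  12  32] [0.272 0.35  0.008] [0.307 0.378 0.013] [0.292 0.363 0.01 ]
[ 57 173  71  42 484] [ 0.73  -0.45   0.009] [ 0.75  -0.217  0.036] [ 0.741 -0.327  0.03 ]
[ 216  173  133   57 2453] [ 0.485 -0.028  0.008] [0.629 0.311 0.096] [0.555 0.136 0.051]
[162 227  18  14 110] [ 0.721 -0.097  0.015] [ 0.75  -0.048  0.037] [ 0.74  -0.07   0.027]
[ 309  248   37   56 1438] [0.678 0.295 0.008] [0.739 0.368 0.194] [0.72  0.333 0.114]
[242 256  19  24 166] [0.712 0.116 0.01 ] [0.75  0.183 0.068] [0.735 0.155 0.032]
top 0.003916422526041667
[195 115  40  24 617] [0.709 0.081 0.008] [0.75  0.185 0.078] [0.733 0.131 0.034]
[ 114  117   40   41 1119] [0.662 0.293 0.008] [0.734 0.364 0.194] [0.688 0.32  0.12 ]
[282 118  28  15 233] [ 0.718 -0.118  0.008] [ 0.75  -0.046  0.039] [ 0.738 -0.079  0.024]
[347 118  85  11 852] [ 0.726 -0.45   0.008] [ 0.75  -0.219  0.035] [ 0.737 -0.331  0.027]
[ 344  155   31  104 1305] [ 0.384 -0.266  0.011] [ 0.649 -0.204  0.038] [ 0.517 -0.233  0.028]
[ 140  167  139   57 2399] [ 0.484 -0.026  0.008] [0.626 0.312 0.096] [0.546 0.123 0.053]
[206 248  26  28 135] [0.354 0.097 0.008] [0.422 0.162 0.024] [0.386 0.133 0.017]
[ 95 259  15  21  93] [0.349 0.413 0.008] [0.4   0.45  0.014] [0.374 0.431 0.01 ]
[107 276  13  19  50] [0.31  0.386 0.008] [0.356 0.418 0.012] [0.334 0.401 0.01 ]
[126 299  12  14  49] [0.264 0.34  0.008] [0.297 0.369 0.012] [0.279 0.359 0.01 ]
[261 355  22   8 128] [ 0.2   -0.003  0.226] [0.204 0.036 0.283] [0.202 0.018 0.258]
```

View pics/s0c.png

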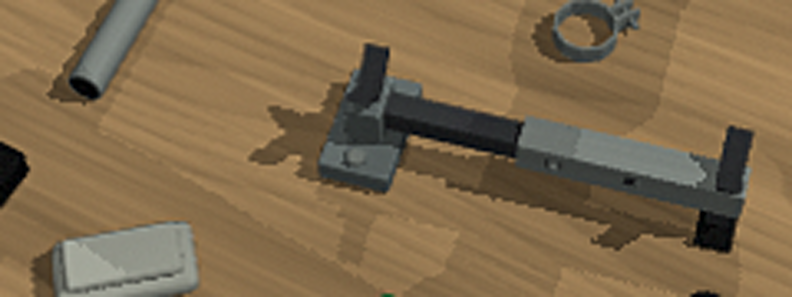

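View pics/t0c.png

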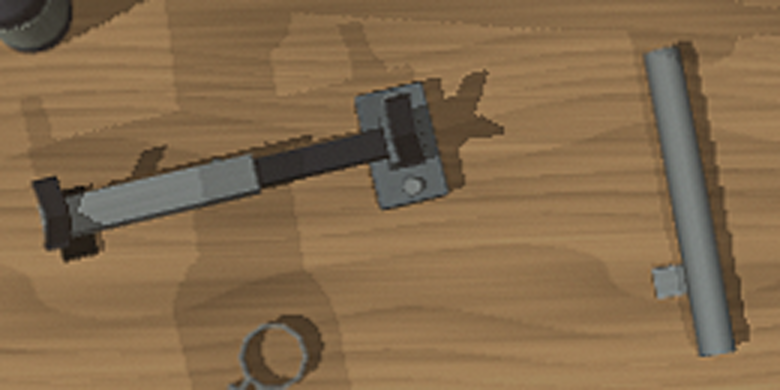

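```bash
cat > fit.py <<'E'
from h import *
def rest(fs,ft,show=True):
    out=[]
    for n,f in(('scene',fs),('top',ft)):
        D=np.load(f'pics/{f}_d.npy');C=cloud(n,D)
        m=(C[...,0]>.46)&(C[...,0]<.66)&(C[...,1]>-.06)&(C[...,1]<.34)&(D>0)
        P=C[m]
        th=None
        T=P[(P[:,2]>.052)&(P[:,2]<.0635)]
        for _ in range(6):
            c=T[:,:2].mean(0);u,s,v=np.linalg.svd(T[:,:2]-c);d=v[0]*np.sign(v[0][1]);nx=np.array([d[1],-d[0]])
            r=(T[:,:2]-c)@nx; T=T[abs(r-np.median(r))<.02]
        print(n,'dir yaw(x axis) deg',np.degrees(np.arctan2(-d[0],d[1])),'c',c)
        # profile along axis
        q=(P[:,:2]-c)@d; r=(P[:,:2]-c)@nx
        for a in np.arange(-.2,.2,.02):
            k=(q>a)&(q<a+.02)&(P[:,2]>.05)&(P[:,2]<.0635)&(abs(r)<.03)
            if k.sum()>4: print('%.2f n%d z%.4f r %.4f..%.4f'%(a,k.sum(),np.median(P[k,2]),*np.percentile(r[k],[3,97])))
        k=(abs(r)<.02)&(P[:,2]>.057)&(P[:,2]<.0635); print('tube end', np.percentile(q[k],[0,1,99,100]), (c+d*q[k].min()))
if __name__=='__main__':
    rest('s0','t0')
E
python3 fit.py
```

```text
scene dir yaw(x axis) deg 11.993685704598821 c [0.54479775 0.16062258]
-0.18 n21 z0.0597 r -0.0187..0.0171
-0.16 n57 z0.0599 r -0.0198..0.0173
-0.14 n69 z0.0558 r -0.0158..0.0098
-0.12 n64 z0.0561 r -0.0144..0.0095
-0.10 n63 z0.0556 r -0.0146..0.0094
-0.08 n63 z0.0565 r -0.0134..0.0086
-0.06 n64 z0.0561 r -0.0129..0.0085
-0.04 n75 z0.0580 r -0.0159..0.0127
-0.02 n90 z0.0598 r -0.0174..0.0133
-0.00 n88 z0.0599 r -0.0157..0.0135
0.02 n91 z0.0595 r -0.0171..0.0142
0.04 n85 z0.0590 r -0.0167..0.0131
0.06 n87 z0.0596 r -0.0161..0.0142
0.08 n89 z0.0595 r -0.0166..0.0141
0.10 n87 z0.0594 r -0.0170..0.0142
0.12 n50 z0.0591 r -0.0155..0.0145
0.14 n31 z0.0588 r -0.0164..0.0136
tube end [-0.1682359  -0.16557046  0.14949477  0.15158982] [ 0.57975782 -0.00394081]
top dir yaw(x axis) deg 11.798529639424693 c [0.54071761 0.15821911]
-0.18 n21 z0.0601 r -0.0166..0.0177
-0.16 n11 z0.0594 r -0.0192..0.0163
-0.14 n86 z0.0579 r -0.0173..0.0136
-0.12 n73 z0.0566 r -0.0108..0.0104
-0.10 n74 z0.0561 r -0.0106..0.0098
-0.08 n73 z0.0564 r -0.0100..0.0103
-0.06 n74 z0.0563 r -0.0102..0.0104
-0.04 n82 z0.0576 r -0.0123..0.0133
-0.02 n97 z0.0600 r -0.0143..0.0148
-0.00 n104 z0.0605 r -0.0146..0.0147
0.02 n98 z0.0601 r -0.0143..0.0144
0.04 n97 z0.0604 r -0.0145..0.0138
0.06 n98 z0.0601 r -0.0147..0.0141
0.08 n97 z0.0601 r -0.0146..0.0145
0.10 n95 z0.0603 r -0.0148..0.0146
0.12 n49 z0.0606 r -0.0145..0.0150
0.14 n11 z0.0599 r -0.0103..0.0130
tube end [-0.16563679 -0.16416417  0.15211174  0.154596  ] [ 0.57458551 -0.00391821]
```

Run:
```python
from h import *
d=np.array([-np.sin(np.radians(11.9)),np.cos(np.radians(11.9))])
c0=np.array([.5422,.1594])
nx=np.array([d[1],-d[0]])
print('button',onz('scene',[(287.6,210)],.045),'hole2',onz('scene',[(310.9,214.8)],.045))
# tube end edge: scene crop (518,120)-(517,157) ; top crop (255,153),(262,188)
e=[(120+519/3.3,160+121/3.3),(120+516/3.3,160+155/3.3)]
print('end scene top back, front z.06/.03', onz('scene',e,.06), onz('scene',e,.03))
e=[(130+254/3,140+153/3),(130+261/3,140+187/3)]
E1=onz('top',e,.06);print('top end',E1,E1.mean(0)[:2]+d*.03)
for P in (onz('scene',[(287.6,210)],.045)[0][:2],E1.mean(0)[:2]+d*.03): print((P-c0)@d,(P-c0)@nx)
# pipe
for n,f in(('scene','s0'),('top','t0')):
    D=np.load(f'pics/{f}_d.npy');C=cloud(n,D)
    m=(C[...,0]>.35)&(C[...,0]<.67)&(C[...,1]>-.3)&(C[...,1]<-.17)&(C[...,2]>.02)&(D>0);P=C[m][:,:2]
    c=P.mean(0);v=np.linalg.svd(P-c)[2][0];v*=np.sign(v[0]);q=(P-c)@v;r=(P-c)@[v[1],-v[0]]
    print(n,'pipe dir',v,np.degrees(np.arctan2(v[1],v[0])),'mid',c+v*(np.percentile(q,.5)+np.percentile(q,99.5))/2,np.ptp(q),np.percentile(r,[2,98]), C[m][:,2].max())
```

```text
button [[0.55704995 0.16583334 0.045     ]] hole2 [[0.54269708 0.22531794 0.045     ]]
end scene top back, front z.06/.03 [[0.54132559 0.12786935 0.06      ]
 [0.57116917 0.13963488 0.06      ]] [[0.52218665 0.12021424 0.03      ]
 [0.55290239 0.13232361 0.03      ]]
top end [[0.5604561  0.13211408 0.06      ]
 [0.53224206 0.1269336  0.06      ]] [0.54016295 0.15887911]
0.0032329567584765636 0.015857388405289625
-8.964667800407044e-05 -0.0021006769522386747
scene pipe dir [0.99249364 0.12229626] 7.024644940202716 mid [ 0.51771207 -0.23270326] 0.2741327029879743 [-0.01264806  0.01602555] 0.037898341425935955
top pipe dir [0.99173255 0.12832208] 7.372642247589034 mid [ 0.51618171 -0.23419136] 0.26640103156879613 [-0.01338844  0.01633517] 0.03767064805681741
```

```bash
cat > go.py <<'E'
import sys
from h import *
def plan(x,y,z,yaw):
    """yaw: world angle (deg) of the tool y axis, tool x down; picks nearest half turn"""
    s=bot.read_state();R=cv2.Rodrigues(np.array(s['tcp_rot']))[0];best=None
    for k in(0,180):
        a=np.radians(yaw+k);ty=np.array([np.cos(a),np.sin(a),0]);tx=np.array([0,0,-1.]);T=np.c_[tx,ty,np.cross(tx,ty)]
        rv=cv2.Rodrigues(R.T@T)[0].ravel()
        if best is None or np.linalg.norm(rv)<np.linalg.norm(best): best=rv
    print('t %.2f pos %s F %s w %.3f q6 %.2f'%(s['time'],s['tool_pos'].round(4),s['wrist_force'].round(1),s['width'],s['q'][5]))
    print('tool y',R[:,1].round(3),'tool z',R[:,2].round(3))
    dp=R.T@(np.array([x,y,z])-s['tool_pos'])*100
    print('dp cm',dp.round(2),'rot',best.round(3),'rows>=',np.linalg.norm(dp)/4.17,np.degrees(np.linalg.norm(best))/7.16)
if __name__=='__main__': plan(*map(float,sys.argv[1:5]))
E
python3 go.py 0.542 0.161 0.16 11.9
```

```text
t 0.10 pos [ 0.1602 -0.6551  0.244 ] F [-0.4  0.4  0.3] w 0.999 q6 -0.04
tool y [ 0.238 -0.971 -0.002] tool z [-0.971 -0.238 -0.   ]
dp cm [  8.56 -70.18 -56.47] rot [-1.539 -0.002  0.002] rows>= 21.69953216892392 12.312738465704452
```

```bash
python3 -m creep '[{"grip":8.5,"dp":[6,-70.2,-56.5],"rotation":[-1.54,0,0]},{"grip":8.5,"dp":[6,-70.2,-56.5],"rotation":[-1.54,0,0]},{"grip":8.5,"dp":[6,-70.2,-56.5],"rotation":[-1.54,0,0]},{"grip":8.5,"dp":[6,-70.2,-56.5],"rotation":[-1.54,0,0]},{"grip":8.5,"dp":[6,-70.2,-56.5],"rotation":[-1.54,0,0]}]'; python3 go.py 0.542 0.161 0.16 11.9
```

```text
time: 0.52
tool_pos: [0.2486, -0.4653, 0.2305]
tcp_rot: [1.704, 0.793, -1.704]
wrist_force: [0.9, 0.6, -0.1]
width: 0.997
t 0.52 pos [ 0.2486 -0.4653  0.2305] F [ 0.9  0.6 -0.1] w 0.997 q6 -0.43
tool y [ 0.764 -0.645 -0.001] tool z [-0.645 -0.764 -0.001]
dp cm [  7.12 -17.94 -66.79] rot [-0.908 -0.001  0.001] rows>= 16.67107207389056 7.268146442891544
```

```bash
python3 -m creep '[{"grip":8.5,"dp":[4,-17.9,-66.8],"rotation":[-0.9,0,0]},{"grip":8.5,"dp":[4,-17.9,-66.8],"rotation":[-0.9,0,0]},{"grip":8.5,"dp":[4,-17.9,-66.8],"rotation":[-0.9,0,0]},{"grip":8.5,"dp":[4,-17.9,-66.8],"rotation":[-0.9,0,0]},{"grip":8.5,"dp":[4,-17.9,-66.8],"rotation":[-0.9,0,0]}]'; python3 go.py 0.542 0.161 0.16 11.9
```

```text
time: 0.93
tool_pos: [0.3379, -0.2775, 0.219]
tcp_rot: [1.265, 1.173, -1.265]
wrist_force: [1.0, -0.2, 0.3]
width: 0.999
t 0.93 pos [ 0.3379 -0.2775  0.219 ] F [ 1.  -0.2  0.3] w 0.999 q6 -0.67
tool y [ 0.997 -0.075 -0.   ] tool z [-0.075 -0.997 -0.   ]
dp cm [  5.91  17.04 -45.27] rot [-0.283 -0.     0.   ] rows>= 11.685747064619928 2.266071486307855
```

```bash
python3 -m creep '[{"grip":8.5,"dp":[4,17,-45.3],"rotation":[-0.28,0,0]},{"grip":8.5,"dp":[4,17,-45.3],"rotation":[-0.28,0,0]},{"grip":8.5,"dp":[4,17,-45.3],"rotation":[-0.28,0,0]},{"grip":8.5,"dp":[4,17,-45.3],"rotation":[-0.28,0,0]},{"grip":8.5,"dp":[4,17,-45.3],"rotation":[-0.28,0,0]}]'; python3 go.py 0.542 0.161 0.16 11.9
```

```text
time: 1.35
tool_pos: [0.4264, -0.0897, 0.202]
tcp_rot: [1.061, 1.296, -1.061]
wrist_force: [1.5, -0.4, -0.3]
width: 0.998
t 1.35 pos [ 0.4264 -0.0897  0.202 ] F [ 1.5 -0.4 -0.3] w 0.998 q6 -0.46
tool y [0.98  0.198 0.   ] tool z [ 0.198 -0.98   0.   ]
dp cm [  4.2   16.29 -22.29] rot [-0.009  0.    -0.   ] rows>= 6.696469465023188 0.06931187326982453
```

```bash
python3 -m creep '[{"grip":8.5,"dp":[4,16.3,-22.3],"rotation":[-0.01,0,0]},{"grip":8.5,"dp":[4,16.3,-22.3],"rotation":[-0.01,0,0]},{"grip":8.5,"dp":[4,16.3,-22.3],"rotation":[-0.01,0,0]},{"grip":8.5,"dp":[4,16.3,-22.3],"rotation":[-0.01,0,0]},{"grip":8.5,"dp":[4,16.3,-22.3],"rotation":[-0.01,0,0]}]'; python3 go.py 0.542 0.161 0.16 11.9
```

```text
time: 1.77
tool_pos: [0.5127, 0.0976, 0.1718]
tcp_rot: [1.053, 1.301, -1.054]
wrist_force: [0.5, 0.3, 0.1]
width: 0.997
t 1.77 pos [0.5127 0.0976 0.1718] F [0.5 0.3 0.1] w 0.997 q6 -0.07
tool y [ 0.978  0.208 -0.   ] tool z [ 0.208 -0.978  0.   ]
dp cm [ 1.18  4.18 -5.59] rot [0.002 0.    0.   ] rows>= 1.6984457950454146 0.015020350618816895
```

```bash
python3 -m creep '[{"grip":8.5,"dp":[1.2,4.2,-5.6],"rotation":[0,0,0]},{"grip":8.5,"dp":[2.2,4.2,-5.6],"rotation":[0,0,0]},{"grip":8.5,"dp":[3.2,4.2,-5.6],"rotation":[0,0,0]},{"grip":8.5,"dp":[3.2,4.2,-5.6],"rotation":[0,0,0]}]'; python3 go.py 0.542 0.161 0.04 11.9
python3 - <<'E'
from h import *
snap('scene','s1');p,d=snap('top','t1')
a=cv2.imread('pics/s1.png')[150:260,200:360];b=cv2.imread('pics/t1.png')[130:250,130:290]
cv2.imwrite('pics/c1.png',np.vstack([cv2.resize(a,(640,330)),cv2.resize(b,(640,270))]))
E
```

```text
time: 2.1
tool_pos: [0.5401, 0.1598, 0.1371]
tcp_rot: [1.048, 1.306, -1.056]
wrist_force: [-0.8, -0.3, -1.2]
width: 0.997
t 2.10 pos [0.5401 0.1598 0.1371] F [-0.8 -0.3 -1.2] w 0.997 q6 0.03
tool y [ 0.978  0.21  -0.006] tool z [ 0.21  -0.978  0.   ]
dp cm [ 9.71  0.27 -0.08] rot [0.004 0.    0.006] rows>= 2.3286935002159597 0.0592778584247304
```

View pics/c1.png

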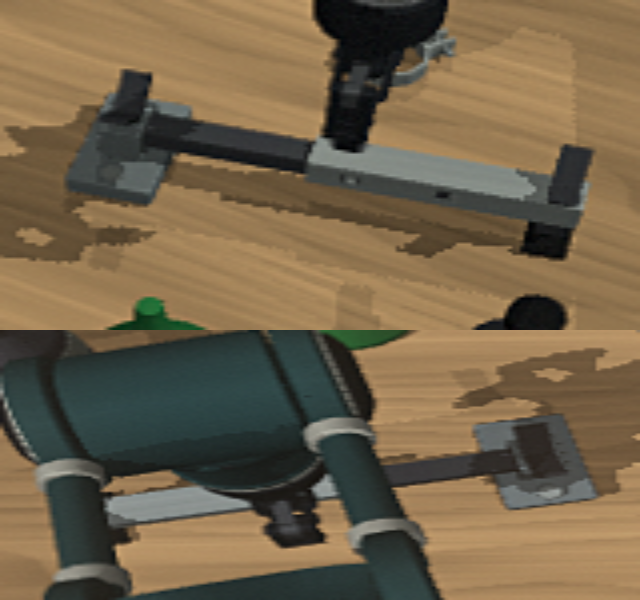

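```bash
python3 -m creep '[{"grip":8.5,"dp":[3.5,0.2,-0.1],"rotation":[0.003,0,0]},{"grip":8.5,"dp":[7,0.2,-0.1],"rotation":[0.003,0,0]},{"grip":8.5,"dp":[9,0.2,-0.1],"rotation":[0.003,0,0]},{"grip":8.5,"dp":[9.3,0.2,-0.1],"rotation":[0.003,0,0]},{"grip":8.5,"dp":[9.3,0.2,-0.1],"rotation":[0.003,0,0]}]'; python3 go.py 0.542 0.161 0.04 11.9
python3 - <<'E'
from h import *
snap('scene','s2')
a=cv2.imread('pics/s2.png')[150:260,200:360]
cv2.imwrite('pics/c2.png',cv2.resize(a,(640,440)))
E
```

```text
time: 2.62
tool_pos: [0.5425, 0.1588, 0.0466]
tcp_rot: [1.056, 1.301, -1.06]
wrist_force: [-0.2, 0.2, 0.7]
width: 0.999
t 2.62 pos [0.5425 0.1588 0.0466] F [-0.2  0.2  0.7] w 0.999 q6 0.04
tool y [ 0.979  0.203 -0.003] tool z [ 0.203 -0.979  0.   ]
dp cm [ 0.66 -0.   -0.23] rot [-0.003  0.     0.003] rows>= 0.16832895483931465 0.036349162222016555
```

View pics/c2.png

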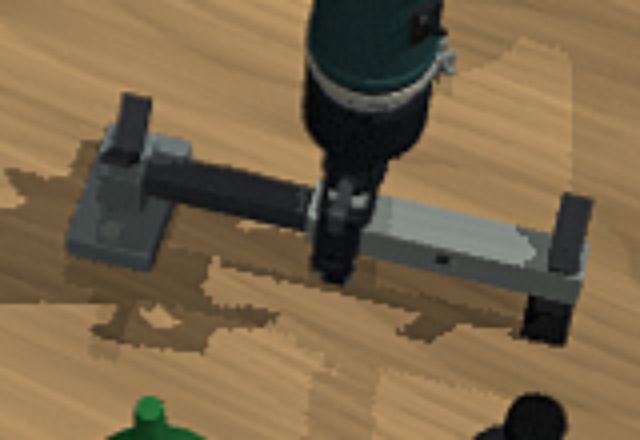

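```bash
python3 - <<'E'
from h import *
p=np.array([.5425,.1588,.0466]);ty=np.array([.979,.203,0]);tz=np.array([.203,-.979,0])
for o in(.0425,.057):
  for z in(.046,.033):
    q=[np.r_[(p+ty*o+tz*k)[:2],z] for k in(-.011,0,.011)]
    print(o,z,((proj('scene',q)-[200,150])*4).round(1).tolist())
E
python3 -c "
import cv2
a=cv2.imread('pics/s2.png')[190:230,270:310];cv2.imwrite('pics/c2z.png',cv2.resize(a,None,fx=15,fy=15,interpolation=cv2.INTER_NEAREST))"
```

```text
0.0425 0.046 [[351.6, 275.7], [334.9, 271.8], [318.1, 267.8]]
0.0425 0.033 [[350.3, 286.4], [333.7, 282.4], [317.1, 278.5]]
0.057 0.046 [[346.4, 294.5], [329.5, 290.5], [312.7, 286.5]]
0.057 0.033 [[345.1, 305.1], [328.4, 301.1], [311.7, 297.1]]
```

View pics/c2z.png

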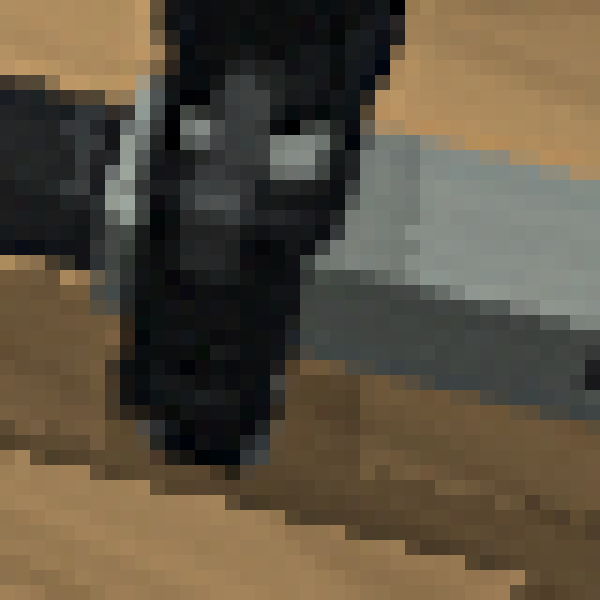

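```bash
python3 -m creep '[{"grip":8.5,"dp":[0.6,0,-0.3],"rotation":[0,0,0]},{"grip":4.5,"dp":[0.6,0,-0.3],"rotation":[0,0,0]},{"grip":3.6,"dp":[0.6,0,-0.3],"rotation":[0,0,0]},{"grip":3.6,"dp":[0.6,0,-0.3],"rotation":[0,0,0]},{"grip":3.6,"dp":[0.6,0,-0.3],"rotation":[0,0,0]}]' 40; python3 go.py 0.5418 0.1617 0.04 11.9
```

```text
time: 3.08
tool_pos: [0.5438, 0.1635, 0.0423]
tcp_rot: [1.057, 1.299, -1.055]
wrist_force: [-0.1, -0.5, -0.0]
width: 0.447
t 3.08 pos [0.5438 0.1635 0.0423] F [-0.1 -0.5 -0. ] w 0.447 q6 0.04
tool y [0.979 0.205 0.001] tool z [ 0.205 -0.979 -0.   ]
dp cm [ 0.23 -0.24  0.13] rot [-0.001 -0.    -0.001] rows>= 0.08459983645094264 0.016769017792211197
```

```bash
python3 -m creep '[{"grip":3.4,"dp":[0.2,-0.1,0],"rotation":[0,0,0]},{"grip":2.9,"dp":[0.2,-0.1,0],"rotation":[0,0,0]},{"grip":2.5,"dp":[0.2,-0.1,0],"rotation":[0,0,0]},{"grip":2.5,"dp":[0.2,-0.1,0],"rotation":[0,0,0]},{"grip":2.5,"dp":[0.2,-0.1,0],"rotation":[0,0,0]}]' 40; python3 go.py 0.5418 0.1617 0.04 11.9
```

```text
time: 3.5
tool_pos: [0.5411, 0.1629, 0.0399]
tcp_rot: [1.055, 1.301, -1.058]
wrist_force: [-6.3, -0.6, 7.1]
width: 0.349
t 3.50 pos [0.5411 0.1629 0.0399] F [-6.3 -0.6  7.1] w 0.349 q6 0.04
tool y [ 0.979  0.204 -0.003] tool z [ 0.204 -0.979 -0.   ]
dp cm [-0.01  0.05  0.14] rot [-0.002 -0.     0.003] rows>= 0.03440490392489625 0.025444723261676606
```

```bash
python3 -m creep '[{"grip":2.5,"dp":[0,0,0],"rotation":[0,0,0]},{"grip":2.5,"dp":[0,0,0],"rotation":[0,0,0]}]'; python3 go.py 0.5418 0.1617 0.04 11.9
python3 - <<'E'
from h import *
snap('scene','s3')
a=cv2.imread('pics/s3.png')[180:240,260:340]
cv2.imwrite('pics/c3.png',cv2.resize(a,(640,480)))
E
```

```text
time: 3.67
tool_pos: [0.5411, 0.1629, 0.0399]
tcp_rot: [1.055, 1.301, -1.058]
wrist_force: [-5.6, -1.8, 8.1]
width: 0.345
t 3.67 pos [0.5411 0.1629 0.0399] F [-5.6 -1.8  8.1] w 0.345 q6 0.04
tool y [ 0.979  0.204 -0.003] tool z [ 0.204 -0.979 -0.   ]
dp cm [-0.01  0.05  0.14] rot [-0.002 -0.     0.003] rows>= 0.03462445690664075 0.025078752413390963
```

View pics/c3.png

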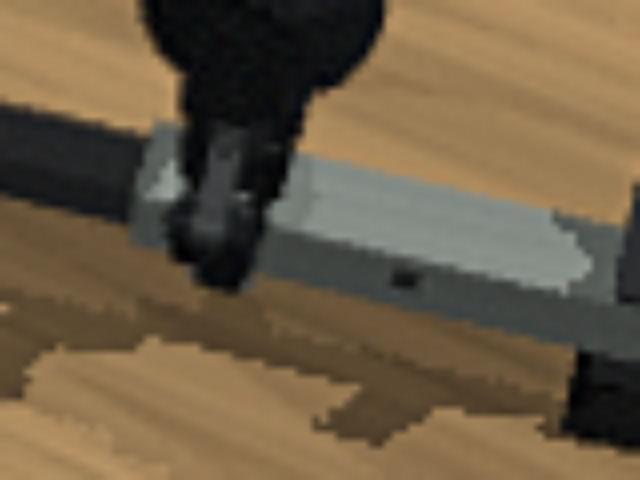

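```bash
cat > st.py <<'E'
from h import *
s=bot.read_state();d=np.array([-.206,.9785,0]);print('Fy %.1f  F %s w %.3f pos_y %.4f'%(s['wrist_force']@d,s['wrist_force'].round(1),s['width'],(s['tool_pos']-[.5411,.1629,0])@d))
E
python3 -m creep '[{"grip":2.5,"dp":[0,0,0.1],"rotation":[0,0,0]}]' >/dev/null; python3 st.py;python3 -m creep '[{"grip":2.5,"dp":[0,0,0.1],"rotation":[0,0,0]}]' >/dev/null; python3 st.py
```

```text
Fy 7.0  F [-7.2  5.6  7.4] w 0.349 pos_y -0.0001
Fy 6.5  F [-6.7  5.3  8.2] w 0.346 pos_y -0.0007
```

```bash
python3 -m creep '[{"grip":2.5,"dp":[0,0,0.1],"rotation":[0,0,0]}]' >/dev/null; python3 st.py;python3 -m creep '[{"grip":2.5,"dp":[0,0,0.05],"rotation":[0,0,0]}]' >/dev/null; python3 st.py
```

```text
Fy 5.9  F [-7.1  4.5  8.7] w 0.347 pos_y -0.0015
Fy 5.9  F [-7.1  4.5  8.9] w 0.347 pos_y -0.0020
```

```bash
python3 -m creep '[{"grip":2.5,"dp":[0,0,0.05],"rotation":[0,0,0]}]' >/dev/null; python3 st.py;python3 -m creep '[{"grip":2.5,"dp":[0,0,0],"rotation":[0,0,0]}]' >/dev/null; python3 st.py
```

```text
Fy 5.5  F [-7.   4.2  8.3] w 0.343 pos_y -0.0024
Fy 6.4  F [-7.3  5.   8.3] w 0.344 pos_y -0.0025
```

```bash
python3 -m creep '[{"grip":2.5,"dp":[0,0,0.05],"rotation":[0,0,0]}]' >/dev/null; python3 st.py
```

```text
Fy 6.3  F [-6.8  5.   7.7] w 0.348 pos_y -0.0028
```

```bash
python3 -m creep '[{"grip":2.5,"dp":[0,0,0.05],"rotation":[0,0,0]},{"grip":2.5,"dp":[0,0,0.05],"rotation":[0,0,0]}]' >/dev/null; python3 st.py
```

```text
Fy 8.0  F [-7.   6.7  8.1] w 0.346 pos_y -0.0032
```

```bash
python3 -m creep '[{"grip":2.5,"dp":[0,0,0.05],"rotation":[0,0,0]},{"grip":2.5,"dp":[0,0,0.05],"rotation":[0,0,0]}]' >/dev/null; python3 st.py
```

```text
Fy 7.7  F [-7.3  6.4  7.4] w 0.345 pos_y -0.0036
```

```bash
python3 -m creep '[{"grip":2.5,"dp":[0,0,0.05],"rotation":[0,0,0]},{"grip":2.5,"dp":[0,0,0.05],"rotation":[0,0,0]}]' >/dev/null; python3 st.py
```

```text
Fy 8.5  F [-6.5  7.3  7.8] w 0.345 pos_y -0.0038
```

```bash
python3 -m creep '[{"grip":2.5,"dp":[0,0,0.05],"rotation":[0,0,0]},{"grip":2.5,"dp":[0,0,0.05],"rotation":[0,0,0]}]' >/dev/null; python3 st.py
```

```text
Fy 10.8  F [-7.9  9.3  7.4] w 0.345 pos_y -0.0040
```

```bash
python3 -m creep '[{"grip":2.5,"dp":[0,0,0.05],"rotation":[0,0,0]},{"grip":2.5,"dp":[0,0,0.05],"rotation":[0,0,0]}]' >/dev/null; python3 st.py
```

```text
Fy 8.9  F [-7.9  7.5  7.4] w 0.350 pos_y -0.0044
```

```bash
python3 -m creep '[{"grip":2.5,"dp":[0,0,0.05],"rotation":[0,0,0]},{"grip":2.5,"dp":[0,0,0.05],"rotation":[0,0,0]}]' >/dev/null; python3 st.py
```

```text
Fy 10.6  F [-7.8  9.2  8.6] w 0.347 pos_y -0.0048
```

```bash
python3 -m creep '[{"grip":2.5,"dp":[0,0,0.05],"rotation":[0,0,0]},{"grip":2.5,"dp":[0,0,0.05],"rotation":[0,0,0]}]' >/dev/null; python3 st.py
```

```text
Fy 8.1  F [-6.5  7.   7.8] w 0.348 pos_y -0.0056
```

```bash
python3 -m creep '[{"grip":2.5,"dp":[0,0,0.05],"rotation":[0,0,0]},{"grip":2.5,"dp":[0,0,0.1],"rotation":[0,0,0]}]' >/dev/null; python3 st.py
```

```text
Fy 6.7  F [-7.   5.3  7.8] w 0.345 pos_y -0.0071
```

```bash
python3 -m creep '[{"grip":2.5,"dp":[0,0,0.05],"rotation":[0,0,0]},{"grip":2.5,"dp":[0,0,0.1],"rotation":[0,0,0]}]' >/dev/null; python3 st.py
```

```text
Fy 7.1  F [-7.3  5.8  7. ] w 0.348 pos_y -0.0083
```

```bash
python3 -m creep '[{"grip":2.5,"dp":[0,0,0.05],"rotation":[0,0,0]},{"grip":2.5,"dp":[0,0,0.1],"rotation":[0,0,0]}]' >/dev/null; python3 st.py
```

```text
Fy 7.0  F [-6.5  5.8  9.4] w 0.345 pos_y -0.0094
```

```bash
python3 -m creep '[{"grip":2.5,"dp":[0,0,0.2],"rotation":[0,0,0]},{"grip":2.5,"dp":[0,0,0.4],"rotation":[0,0,0]},{"grip":2.5,"dp":[0,0,0.6],"rotation":[0,0,0]},{"grip":2.5,"dp":[0,0,0.8],"rotation":[0,0,0]},{"grip":2.5,"dp":[0,0,1.0],"rotation":[0,0,0]}]' >/dev/null; python3 st.py
python3 - <<'E'
from h import *
snap('scene','s4')
a=cv2.imread('pics/s4.png')[180:240,260:340]
cv2.imwrite('pics/c4.png',cv2.resize(a,(640,480)))
E
```

```text
Fy 7.4  F [-6.7  6.2  8.2] w 0.342 pos_y -0.0193
```

View pics/c4.png

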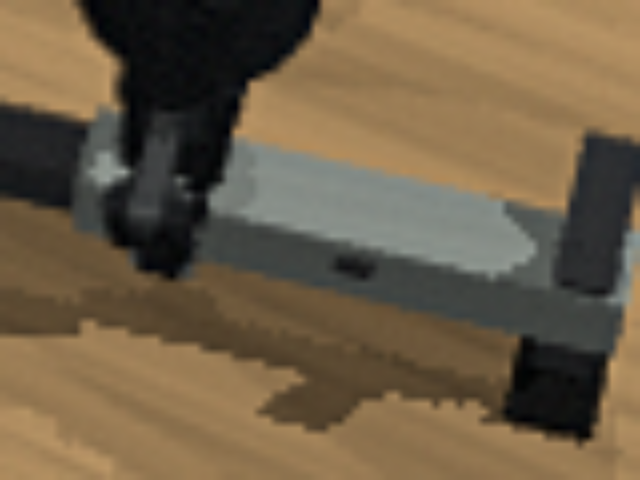

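Tube is sliding with the gripper (second hole now at crop (352,265), previously (405,278)); the button is under the wall.

```bash
python3 -m creep '[{"grip":2.5,"dp":[0,0,0.25],"rotation":[0,0,0]},{"grip":2.5,"dp":[0,0,0.5],"rotation":[0,0,0]},{"grip":2.5,"dp":[0,0,0.75],"rotation":[0,0,0]},{"grip":2.5,"dp":[0,0,1.0],"rotation":[0,0,0]},{"grip":2.5,"dp":[0,0,1.25],"rotation":[0,0,0]}]' >/dev/null; python3 st.py
```

```text
Fy 7.4  F [-7.   6.1  8.4] w 0.345 pos_y -0.0318
```

```bash
python3 -m creep '[{"grip":2.5,"dp":[0,0,0.25],"rotation":[0,0,0]},{"grip":2.5,"dp":[0,0,0.5],"rotation":[0,0,0]},{"grip":2.5,"dp":[0,0,0.75],"rotation":[0,0,0]},{"grip":2.5,"dp":[0,0,1.0],"rotation":[0,0,0]},{"grip":2.5,"dp":[0,0,1.25],"rotation":[0,0,0]}]' >/dev/null; python3 st.py; python3 go.py 0.5411 0.1629 0.04 11.9
```

```text
Fy 7.3  F [-7.2  5.9  7.9] w 0.346 pos_y -0.0443
t 7.27 pos [0.55   0.1195 0.0399] F [-7.2  5.9  7.9] w 0.346 q6 -0.04
tool y [ 0.979  0.204 -0.003] tool z [ 0.204 -0.979 -0.003]
dp cm [ 0.    0.01 -4.43] rot [-0.002 -0.003  0.003] rows>= 1.0634563403995172 0.03475665549734442
```

```bash
python3 -m creep '[{"grip":2.5,"dp":[0,0,0.1],"rotation":[0,0,0]},{"grip":2.5,"dp":[0,0,0.2],"rotation":[0,0,0]},{"grip":2.5,"dp":[0,0,0.3],"rotation":[0,0,0]},{"grip":2.5,"dp":[0,0,0.4],"rotation":[0,0,0]},{"grip":2.5,"dp":[0,0,0.5],"rotation":[0,0,0]}]' >/dev/null; python3 st.py
```

```text
Fy 6.7  F [-7.3  5.3  9.1] w 0.343 pos_y -0.0494
```

```bash
python3 -m creep '[{"grip":2.5,"dp":[0,0,0.1],"rotation":[0,0,0]},{"grip":2.5,"dp":[0,0,0.2],"rotation":[0,0,0]}]' >/dev/null; python3 st.py
```

```text
Fy 6.2  F [-6.8  4.9  8. ] w 0.346 pos_y -0.0514
```

```bash
python3 -m creep '[{"grip":2.5,"dp":[0,0,0.1],"rotation":[0,0,0]},{"grip":2.5,"dp":[0,0,0.15],"rotation":[0,0,0]}]' >/dev/null; python3 st.py
```

```text
Fy 6.6  F [-7.2  5.2  9.6] w 0.346 pos_y -0.0530
```

```bash
python3 -m creep '[{"grip":2.5,"dp":[0,0,0.08],"rotation":[0,0,0]},{"grip":2.5,"dp":[0,0,0.15],"rotation":[0,0,0]}]' >/dev/null; python3 st.py
```

```text
Fy 7.7  F [-7.1  6.4  8.9] w 0.347 pos_y -0.0544
```

```bash
python3 -m creep '[{"grip":2.5,"dp":[0,0,0.05],"rotation":[0,0,0]},{"grip":2.5,"dp":[0,0,0.1],"rotation":[0,0,0]}]' >/dev/null; python3 st.py
```

```text
Fy 6.7  F [-7.1  5.4  9.1] w 0.352 pos_y -0.0555
```

```bash
python3 -m creep '[{"grip":2.5,"dp":[0,0,0.05],"rotation":[0,0,0]},{"grip":2.5,"dp":[0,0,0.1],"rotation":[0,0,0]}]' >/dev/null; python3 st.py
```

```text
Fy 4.6  F [-6.9  3.3  8.7] w 0.344 pos_y -0.0566
```

```bash
python3 -m creep '[{"grip":2.5,"dp":[0,0,0.05],"rotation":[0,0,0]}]' >/dev/null; python3 st.py
```

```text
Fy 5.4  F [-7.5  4.   8.3] w 0.348 pos_y -0.0572
```

```bash
python3 -m creep '[{"grip":2.5,"dp":[0,0,0.05],"rotation":[0,0,0]}]' >/dev/null; python3 st.py
```

```text
Fy 4.7  F [-7.3  3.3  9.3] w 0.344 pos_y -0.0578
```

```bash
python3 -m creep '[{"grip":2.5,"dp":[0,0,0.05],"rotation":[0,0,0]}]' >/dev/null; python3 st.py
```

```text
Fy 4.6  F [-6.7  3.3  9.5] w 0.346 pos_y -0.0584
```

```bash
python3 -m creep '[{"grip":2.5,"dp":[0,0,0.05],"rotation":[0,0,0]}]' >/dev/null; python3 st.py
```

```text
Fy 2.2  F [-6.6  0.9  9.4] w 0.343 pos_y -0.0591
```

```bash
python3 -m creep '[{"grip":2.5,"dp":[0,0,0.05],"rotation":[0,0,0]}]' >/dev/null; python3 st.py;  python3 - <<'E'
from h import *
snap('scene','s5')
a=cv2.imread('pics/s5.png')[180:240,250:330]
cv2.imwrite('pics/c5.png',cv2.resize(a,(640,480)))
E
```

```text
Fy 2.5  F [-7.   1.   8.8] w 0.350 pos_y -0.0598
```

View pics/c5.png

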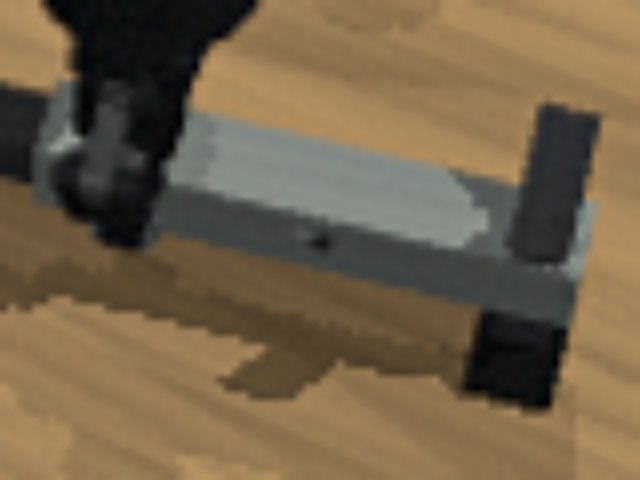

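Button dome is beginning to show in the second hole (crop (300–325,238)); the falling pull fits. Half-millimetre steps from here.

```bash
python3 -m creep '[{"grip":2.5,"dp":[0,0,0.05],"rotation":[0,0,0]}]' >/dev/null; python3 st.py
```

```text
Fy 1.4  F [-6.6  0.1  8.4] w 0.348 pos_y -0.0607
```

```bash
python3 -m creep '[{"grip":2.5,"dp":[0,0,0.05],"rotation":[0,0,0]}]' >/dev/null; python3 st.py
```

```text
Fy 2.6  F [-6.9  1.2  8.6] w 0.349 pos_y -0.0610
```

```bash
python3 -m creep '[{"grip":2.5,"dp":[0,0,0.05],"rotation":[0,0,0]}]' >/dev/null; python3 st.py
```

```text
Fy 3.8  F [-7.6  2.3  8.5] w 0.346 pos_y -0.0612
```

```bash
python3 -m creep '[{"grip":2.5,"dp":[0,0,0],"rotation":[0,0,0]}]' >/dev/null; python3 st.py;  python3 - <<'E'
from h import *
snap('scene','s6')
a=cv2.imread('pics/s6.png')[195:225,270:310]
cv2.imwrite('pics/c6.png',cv2.resize(a,(640,480),interpolation=cv2.INTER_CUBIC))
E
```

```text
Fy 3.3  F [-6.6  1.9  9.1] w 0.346 pos_y -0.0613
```

View pics/c6.png

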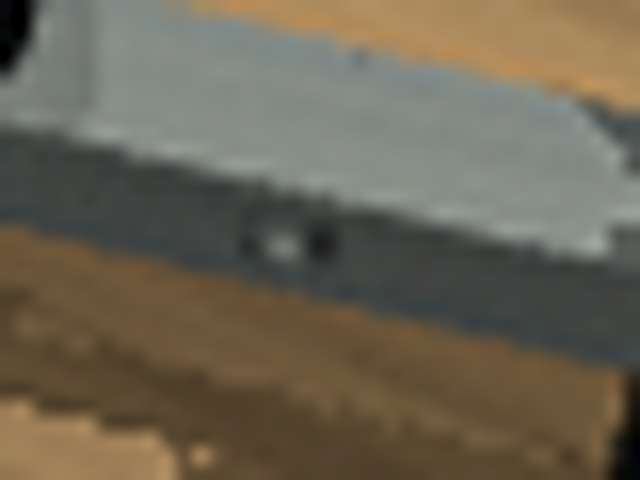

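```bash
python3 -m creep '[{"grip":2.5,"dp":[0,0,0.05],"rotation":[0,0,0]}]' >/dev/null; python3 st.py;  python3 - <<'E'
from h import *
snap('scene','s7')
a=cv2.imread('pics/s7.png')[195:225,270:310]
cv2.imwrite('pics/c7.png',cv2.resize(a,(640,480),interpolation=cv2.INTER_CUBIC))
nx=np.array([.9785,.206]);d=np.array([-.206,.9785])
for f in('s0','s6','s7'):
    C=cloud('scene',np.load(f'pics/{f}_d.npy'))
    P=C[204:214,280:298]; r=(P[...,:2]-[.5422,.1594])@nx
    print(f);print((r*1000).round(0).astype(int))
E
```

```text
Fy 5.1  F [-8.4  3.5  8.7] w 0.342 pos_y -0.0616
s0
[[16 13 13 10 10 10  9  9  8  7  7  7  6  3  4  6  2  3]
 [12 16 13 11 14 12 12 11 10  9 11  8  7  8  6  5  4  2]
 [15 15 14 16 15 14 16 15 15 15 14 12 12 11 10  8  6  9]
 [14 16 15 17 13 16 16 12 13 16 13 14 14 14 15 12 10 10]
 [15 15 15 17 14 12 13 14 17 14 16 13 15 13 13 15 14 13]
 [15 14 18 15 15 10 20 16 16 11 16 16 16 14 14 15 16 15]
 [17 15 14 13 17 15 15 19 16  9 15 18 13 15 13 15 15 16]
 [-4 14 14 14 14 15 19 23 19 14 15 18 17 14 13 13 13 16]
 [-2  1  1 -4 -6 13 16 16 14 13 13 16 17 16 16 17 15 14]
 [ 4  2  0  2 -3 -3 -5 -1 -2 15 15 13 15 17 16 16 15 14]]
s6
[[14 15 13 10 11  9  8  7  7  6  7  6  5  3  5  5  3  0]
 [13 13 13 13 12 11 14 10  9  8 10  9  6  7  6  6  5  5]
 [14 14 14 16 13 13 14 15 13 12 11 11 12 11  8  8  6  5]
 [14 13 15 13 14 15 15 15 15 15 14 13 13 13 16 12  9  8]
 [14 14 16 12 17 13 14 14 14 15 15 15 14 15 14 16 13 14]
 [13 14 13 15 15 15 18 16 15 15 14 16 14 18 13 12 16 14]
 [15 15 15 16 14 16 17 18 18 10 13 14 13 13 15 12 16 15]
 [-5 16 14 15 17 17 21 17 17 12 14 18 15 14 16 13 13 16]
 [-1 -1 -5 -1 -7 12 15 13 15 13 16 14 15 16 16 15 13 16]
 [ 3  2 -2 -3  0 -2 -3 -4 -5 14 15 14 13 17 14 14 16 12]]
s7
[[ 11  11  11  11  11   9   7   9   8   9   4   5   4   5   2   1   2  -1]
 [ 16  15  11  12  11  13  11  11  11  11  10   8   9   8   8   7   5   5]
 [ 16  15  17  14  14  15  15  16  11  14  11  11   9  12   8  10   6   7]
 [ 14  15  16  15  15  17  15  15  15  17  15  13  13  12  11  12  14  10]
 [ 16  13  14  13  12  14  14  14  14  15  14  16  13  13  14  15  15  11]
 [ 14  17  15  17  14  14  17  15  14  14  12  15  14  12  16  16  14  13]
 [ 15  16  16  16  15  14  17  19  19   9  13 687  15  14  16  16  15  16]
 [ -4  15  14  13  16  17  18  19  20  14  17  14  14  15  14  15  15  15]
 [  0  -2  -6  -2  -3  13  15  16  15  14  16  14  13  16  15  17  13  14]
 [  1   1   0  -1  -1  -1  -4  -1  -6  15  15  14  16  16  16  14  15  14]]
```

View pics/c7.png

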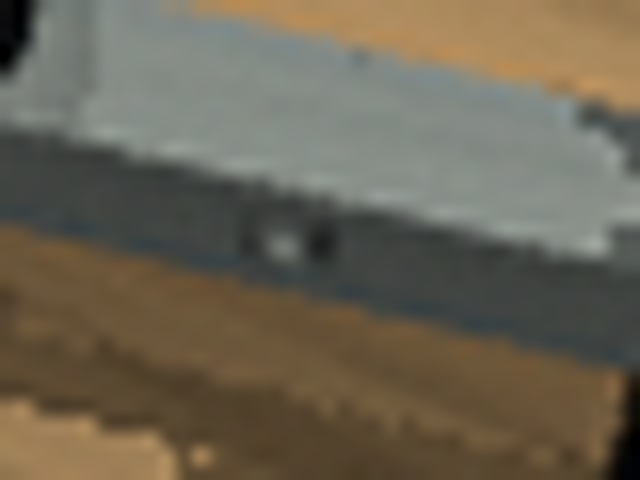

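```bash
python3 -m creep '[{"grip":2.5,"dp":[0,0,0.05],"rotation":[0,0,0]}]' >/dev/null; python3 st.py
```

```text
Fy 4.4  F [-6.5  3.2  8.9] w 0.348 pos_y -0.0620
```

```bash
python3 -m creep '[{"grip":2.5,"dp":[0,0,0],"rotation":[0,0,0]}]' >/dev/null; python3 st.py
```

```text
Fy 3.4  F [-6.8  2.   8.9] w 0.348 pos_y -0.0621
```

```bash
python3 -m creep '[{"grip":2.5,"dp":[0,0,0.05],"rotation":[0,0,0]}]' >/dev/null; python3 st.py
```

```text
Fy 4.2  F [-7.   2.8  9.4] w 0.344 pos_y -0.0625
```

```bash
python3 -m creep '[{"grip":2.5,"dp":[0,0,0.05],"rotation":[0,0,0]}]' >/dev/null; python3 st.py
```

```text
Fy 3.5  F [-7.3  2.1  9.2] w 0.341 pos_y -0.0630
```

```bash
python3 -m creep '[{"grip":2.5,"dp":[0,0,0.03],"rotation":[0,0,0]}]' >/dev/null; python3 st.py
```

```text
Fy 4.1  F [-7.6  2.6  8.5] w 0.343 pos_y -0.0633
```

```bash
python3 -m creep '[{"grip":2.5,"dp":[0,0,0.05],"rotation":[0,0,0]}]' >/dev/null; python3 st.py
```

```text
Fy 3.7  F [-6.6  2.3  7.9] w 0.348 pos_y -0.0638
```

```bash
python3 -m creep '[{"grip":2.5,"dp":[0,0,0.04],"rotation":[0,0,0]}]' >/dev/null; python3 st.py
python3 - <<'E'
from h import *
snap('scene','s8')
a=cv2.imread('pics/s8.png')[195:225,270:310]
cv2.imwrite('pics/c8.png',cv2.resize(a,(640,480),interpolation=cv2.INTER_CUBIC))
E
```

```text
Fy 4.4  F [-6.3  3.1  9.1] w 0.344 pos_y -0.0642
```

View pics/c8.png

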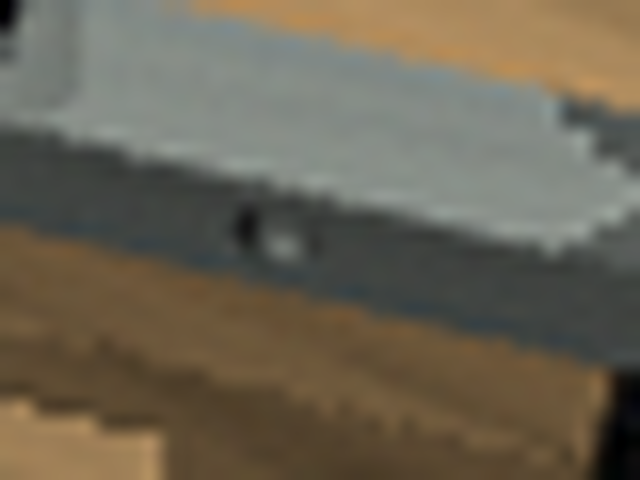

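```bash
python3 -m creep '[{"grip":2.5,"dp":[0,0,0.04],"rotation":[0,0,0]}]' >/dev/null; python3 st.py
```

```text
Fy 5.6  F [-7.4  4.2  9. ] w 0.340 pos_y -0.0645
```

```bash
python3 -m creep '[{"grip":2.5,"dp":[0,0,0.04],"rotation":[0,0,0]}]' >/dev/null; python3 st.py
```

```text
Fy 6.9  F [-7.   5.5  8.7] w 0.347 pos_y -0.0646
```

Dead stop felt (5.6 → 6.9 N with no motion). Relax and release, rise.

```bash
python3 -m creep '[{"grip":2.5,"dp":[0,0,-0.12],"rotation":[0,0,0]},{"grip":3.2,"dp":[0,0,-0.12],"rotation":[0,0,0]},{"grip":4.5,"dp":[0,0,-0.12],"rotation":[0,0,0]},{"grip":8.5,"dp":[0,0,-0.12],"rotation":[0,0,0]},{"grip":8.5,"dp":[0,0,-0.12],"rotation":[0,0,0]}]' >/dev/null; python3 st.py
python3 -m creep '[{"grip":8.5,"dp":[0,0,-0.12],"rotation":[0,0,0]},{"grip":8.5,"dp":[-3,0,-0.12],"rotation":[0,0,0]},{"grip":8.5,"dp":[-7,0,-0.12],"rotation":[0,0,0]},{"grip":8.5,"dp":[-11,0,-0.12],"rotation":[0,0,0]},{"grip":8.5,"dp":[-13,0,-0.12],"rotation":[0,0,0]}]' >/dev/null; python3 st.py; python3 go.py 0.51 -0.233 .17 -82.8;python3 - <<'E'
from h import *
snap('scene','s9');snap('top','t9')
a=cv2.imread('pics/s9.png')[195:225,270:310]
cv2.imwrite('pics/c9.png',cv2.resize(a,(640,480),interpolation=cv2.INTER_CUBIC))
E
```

```text
Fy -0.7  F [ 0.4 -0.6  0.2] w 0.787 pos_y -0.0649
Fy 0.3  F [ 0.7  0.5 -0.6] w 0.995 pos_y -0.0638
t 11.13 pos [0.5578 0.1012 0.1745] F [ 0.7  0.5 -0.6] w 0.995 q6 -0.07
tool y [0.979 0.205 0.007] tool z [ 0.205 -0.979  0.   ]
dp cm [  0.39 -11.52  31.74] rot [-1.49   0.005 -0.005] rows>= 8.09670907203812 11.927385130723952
```

View pics/c9.png

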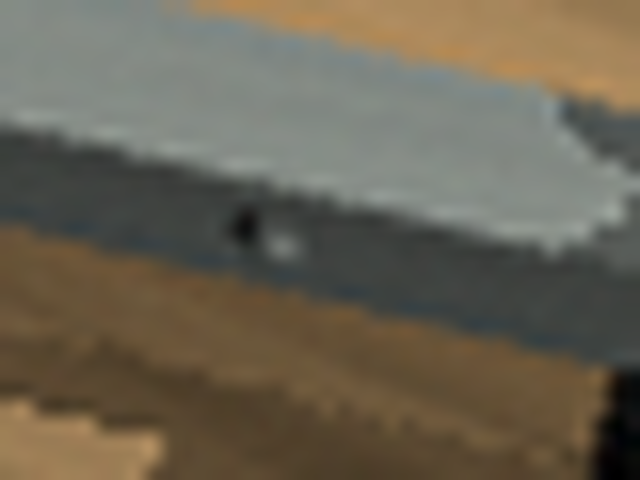

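View pics/s9.png

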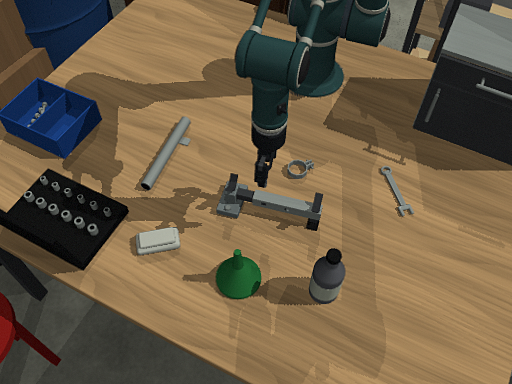

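```bash
python3 -m creep '[{"grip":8.5,"dp":[0,-11,31.8],"rotation":[1.65,0,0]},{"grip":8.5,"dp":[0,-11,31.8],"rotation":[1.65,0,0]},{"grip":8.5,"dp":[0,-11,31.8],"rotation":[1.65,0,0]},{"grip":8.5,"dp":[0,-11,31.8],"rotation":[1.65,0,0]},{"grip":8.5,"dp":[0,-11,31.8],"rotation":[1.65,0,0]}]' >/dev/null;  python3 go.py 0.517 -0.2335 .16 -82.8
python3 - <<'E'
from h import *
for n,f in(('scene','s9'),('top','t9')):
    D=np.load(f'pics/{f}_d.npy');C=cloud(n,D)
    m=(C[...,0]>.35)&(C[...,0]<.67)&(C[...,1]>-.3)&(C[...,1]<-.17)&(C[...,2]>.024)&(D>0);P=C[m][:,:2]
    c=P.mean(0);v=np.linalg.svd(P-c)[2][0];v*=np.sign(v[0]);q=(P-c)@v;r=(P-c)@[v[1],-v[0]]
    print(n,np.degrees(np.arctan2(v[1],v[0])),c+v*(q.min()+q.max())/2,np.ptp(q),np.percentile(r,[2,98]))
E
```

```text
t 11.65 pos [ 0.5275 -0.1071  0.1679] F [ 1.2 -0.2 -0.3] w 0.997 q6 0.18
tool y [ 0.911 -0.412 -0.002] tool z [-0.412 -0.911  0.   ]
dp cm [ 0.79  4.25 11.95] rot [1.021e+00 1.000e-03 2.000e-03] rows>= 3.046338140147584 8.16776425145858
scene 7.106477551792636 [ 0.51789827 -0.23373599] 0.2676760425135821 [-0.01267678  0.01559888]
top 7.349704903479908 [ 0.51668524 -0.23509602] 0.26603494928135635 [-0.01290656  0.01476084]
```

```bash
python3 -m creep '[{"grip":8.5,"dp":[0.5,4.3,12],"rotation":[1.02,0,0]},{"grip":8.5,"dp":[0.5,4.3,12],"rotation":[1.02,0,0]},{"grip":8.5,"dp":[0.5,4.3,12],"rotation":[1.02,0,0]},{"grip":8.5,"dp":[0.5,4.3,12],"rotation":[1.02,0,0]},{"grip":8.5,"dp":[0.5,4.3,12],"rotation":[1.02,0,0]}]' >/dev/null;  python3 go.py 0.5177 -0.235 .12 -82.8
```

```text
t 12.07 pos [ 0.5179 -0.2357  0.1625] F [0.6 0.6 0.4] w 0.994 q6 0.58
tool y [ 0.493 -0.87  -0.002] tool z [-0.87  -0.493  0.002]
dp cm [ 4.25 -0.06 -0.02] rot [0.39  0.002 0.001] rows>= 1.020259858284444 3.1235935435698865
```

```bash
python3 -m creep '[{"grip":8.5,"dp":[0,0,0],"rotation":[0.39,0,0]},{"grip":8.5,"dp":[1,0,0],"rotation":[0.39,0,0]},{"grip":8.5,"dp":[2,0,0],"rotation":[0.39,0,0]},{"grip":8.5,"dp":[4,0,0],"rotation":[0.39,0,0]},{"grip":8.5,"dp":[6,0,0],"rotation":[0.39,0,0]}]' >/dev/null;  python3 go.py 0.5177 -0.235 .018 -82.8
```

```text
t 12.48 pos [ 0.5192 -0.233   0.1031] F [ 0.5 -0.2 -0.1] w 0.995 q6 0.97
tool y [ 0.135 -0.991 -0.   ] tool z [-0.991 -0.135 -0.   ]
dp cm [8.51 0.18 0.17] rot [ 0.01 -0.    0.  ] rows>= 2.041002895197886 0.07927596183601175
```

```bash
python3 -m creep '[{"grip":8.5,"dp":[3,0.1,0.1],"rotation":[0.01,0,0]},{"grip":8.5,"dp":[6,0.1,0.1],"rotation":[0.01,0,0]},{"grip":8.5,"dp":[7.5,0.1,0.1],"rotation":[0.01,0,0]},{"grip":8.5,"dp":[8.3,0.1,0.1],"rotation":[0.01,0,0]},{"grip":8.5,"dp":[8.3,0.1,0.1],"rotation":[0.01,0,0]}]' >/dev/null;  python3 go.py 0.5177 -0.235 .018 -82.8
```

```text
t 12.90 pos [ 0.5158 -0.2327  0.0179] F [-0.2  0.2 -0.2] w 0.995 q6 0.98
tool y [ 0.126 -0.992 -0.004] tool z [-0.992 -0.126  0.005]
dp cm [-0.01  0.25 -0.16] rot [0.001 0.005 0.004] rows>= 0.07084313970421728 0.05230713603582346
```

```bash
python3 -m creep '[{"grip":5,"dp":[0,0,0],"rotation":[0,0,0]},{"grip":3.6,"dp":[0,0,0],"rotation":[0,0,0]},{"grip":3.6,"dp":[0,0,0],"rotation":[0,0,0]},{"grip":3.6,"dp":[0,0,0],"rotation":[0,0,0]}]' 40 >/dev/null;  python3 go.py 0.5177 -0.235 .018 -82.8
python3 - <<'E'
from h import *
snap('scene','s10')
a=cv2.imread('pics/s10.png')[100:210,120:220]
cv2.imwrite('pics/c10.png',cv2.resize(a,(545,600),interpolation=cv2.INTER_CUBIC))
E
```

```text
t 13.23 pos [ 0.5197 -0.2347  0.023 ] F [ 0.9 -0.2 -0.3] w 0.446 q6 0.98
tool y [ 0.127 -0.992  0.002] tool z [-0.992 -0.127 -0.002]
dp cm [0.5 0.  0.2] rot [ 0.001 -0.002 -0.002] rows>= 0.12880642288139466 0.02554268767311766
```

View pics/c10.png

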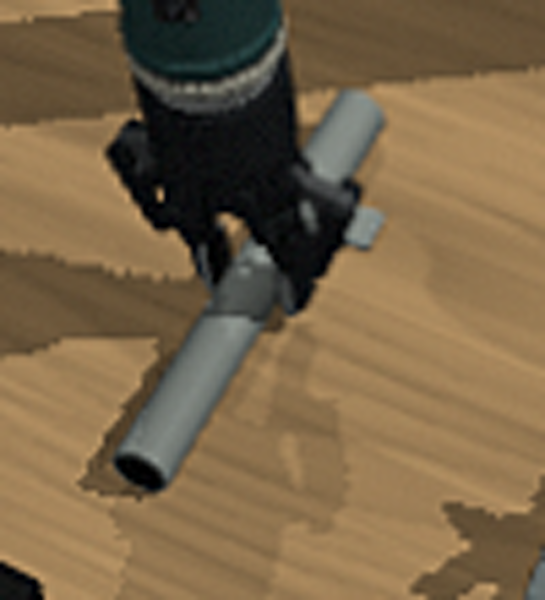

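```bash
python3 -m creep '[{"grip":3.8,"dp":[0.5,0,0.2],"rotation":[0,0,0]},{"grip":3.6,"dp":[0.5,0,0.2],"rotation":[0,0,0]},{"grip":3.2,"dp":[0.5,0,0.2],"rotation":[0,0,0]},{"grip":2.6,"dp":[0.5,0,0.2],"rotation":[0,0,0]},{"grip":2.6,"dp":[0.5,0,0.2],"rotation":[0,0,0]}]' 40 >/dev/null;  python3 go.py 0.5177 -0.235 .018 -82.8; python3 -m creep '[{"grip":2.6,"dp":[0,0,0],"rotation":[0,0,0]},{"grip":2.6,"dp":[0,0,0],"rotation":[0,0,0]}]' 60; python3 go.py 0.5177 -0.235 .018 -82.8
```

```text
t 13.70 pos [ 0.5172 -0.2352  0.0172] F [ 0.8 -5.2  5.9] w 0.358 q6 0.97
tool y [ 0.127 -0.992  0.002] tool z [-0.992 -0.127 -0.001]
dp cm [-0.08 -0.02 -0.05] rot [ 0.002 -0.001 -0.002] rows>= 0.02404658174111265 0.020610926683444875
time: 13.87
tool_pos: [0.5172, -0.2352, 0.0173]
tcp_rot: [2.156, 0.135, -2.154]
wrist_force: [-0.3, -5.3, 6.0]
width: 0.355
t 13.87 pos [ 0.5172 -0.2352  0.0173] F [-0.3 -5.3  6. ] w 0.355 q6 0.97
tool y [ 0.127 -0.992  0.002] tool z [-0.992 -0.127 -0.001]
dp cm [-0.07 -0.02 -0.05] rot [ 0.001 -0.001 -0.002] rows>= 0.021570211619217516 0.02002437475866879
```

```bash
python3 -m creep '[{"grip":2.6,"dp":[-1,0,0],"rotation":[0,0,0]},{"grip":2.6,"dp":[-3,0,0],"rotation":[0,0,0]},{"grip":2.6,"dp":[-6,0,0],"rotation":[0,0,0]},{"grip":2.6,"dp":[-10,0,0],"rotation":[0,0,0]},{"grip":2.6,"dp":[-14,0,0],"rotation":[0,0,0]}]' >/dev/null;  python3 -m creep '[{"grip":2.6,"dp":[-2,0,0],"rotation":[0,0,0]},{"grip":2.6,"dp":[-2,0,0],"rotation":[0,0,0]}]'
python3 - <<'E'
from h import *
snap('scene','s11')
a=cv2.imread('pics/s11.png')[60:230,100:300]
cv2.imwrite('pics/c11.png',cv2.resize(a,(700,595),interpolation=cv2.INTER_CUBIC))
E
```

```text
time: 14.45
tool_pos: [0.5191, -0.2348, 0.1817]
tcp_rot: [2.162, 0.134, -2.147]
wrist_force: [0.3, -0.2, -3.1]
width: 0.357
```

View pics/c11.png

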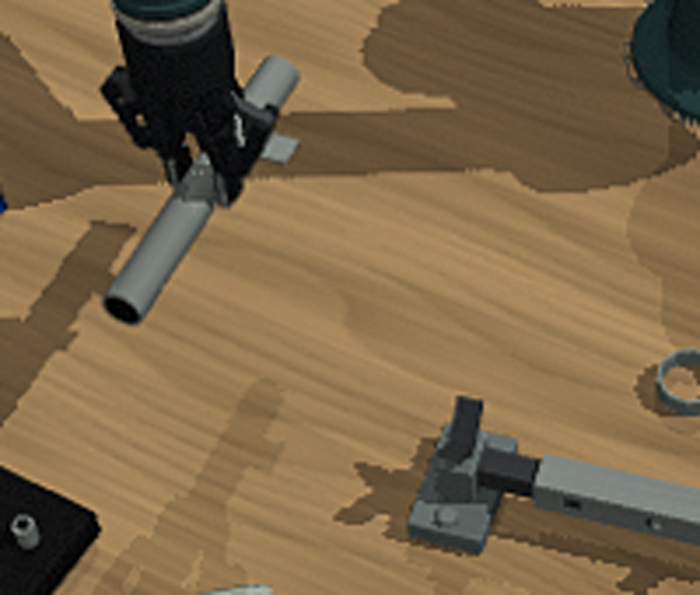

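```bash
python3 - <<'E'
from h import *
p0=np.array([.5411,.1629]);d=np.array([-.2045,.9789]);nx=np.array([.9789,.2045])
for n,f in(('scene','s9'),('top','t9'),('scene','s0'),('top','t0')):
    C=cloud(n,np.load(f'pics/{f}_d.npy')).reshape(-1,3)
    m=(C[:,2]>.07)&(C[:,2]<.1);q=(C[:,:2]-p0)@d;r=(C[:,:2]-p0)@nx
    m&=(abs(r)<.05)
    for lo,hi in((-.18,-.13),(.04,.16)):
        k=m&(q>lo)&(q<hi)
        if k.sum()>3: print(n,f,k.sum(),'y %.4f..%.4f'%tuple(np.percentile(q[k],[3,97])),'x %.4f..%.4f'%tuple(np.percentile(r[k],[2,98])))
E
python3 go.py .5497 .1218 .17 11.8
```

```text
scene s9 131 y -0.1661..-0.1472 x -0.0268..0.0289
scene s9 133 y 0.0592..0.0778 x -0.0263..0.0284
top t9 62 y -0.1650..-0.1576 x -0.0295..0.0257
top t9 144 y 0.0610..0.0787 x -0.0286..0.0269
scene s0 134 y -0.1667..-0.1468 x -0.0261..0.0286
scene s0 132 y 0.1238..0.1427 x -0.0265..0.0288
top t0 175 y -0.1646..-0.1452 x -0.0290..0.0261
top t0 192 y 0.1246..0.1443 x -0.0285..0.0272
t 14.50 pos [ 0.5174 -0.2341  0.1782] F [-0.2 -0.  -5.6] w 0.352 q6 0.97
tool y [ 0.126 -0.992  0.001] tool z [-0.992 -0.126 -0.003]
dp cm [  0.81 -34.89  -7.7 ] rot [ 1.492 -0.003  0.002] rows>= 8.571048155726892 11.936798812783842
```

```bash
python3 -m creep '[{"grip":2.6,"dp":[0,-34.7,-7.7],"rotation":[-1.65,0,0]},{"grip":2.6,"dp":[0,-34.7,-7.7],"rotation":[-1.65,0,0]},{"grip":2.6,"dp":[0,-34.7,-7.7],"rotation":[-1.65,0,0]},{"grip":2.6,"dp":[0,-34.7,-7.7],"rotation":[-1.65,0,0]},{"grip":2.6,"dp":[0,-34.7,-7.7],"rotation":[-1.65,0,0]}]' >/dev/null;  python3 go.py 0.55 0.12 .17 11.8
```

```text
t 14.92 pos [ 0.5319 -0.0245  0.1717] F [ 1.5  0.6 -4.3] w 0.350 q6 0.72
tool y [ 0.687 -0.727 -0.007] tool z [-0.727 -0.687  0.005]
dp cm [  0.18  -9.26 -11.24] rot [-1.02e+00  1.00e-03  9.00e-03] rows>= 3.49271715326749 8.160468701528684
```

```bash
python3 -m creep '[{"grip":2.6,"dp":[0,-2,-2.5],"rotation":[-0.12,0,0]},{"grip":2.6,"dp":[0,-4,-5],"rotation":[-0.24,0,0]},{"grip":2.6,"dp":[0,-6,-7.5],"rotation":[-0.36,0,0]},{"grip":2.6,"dp":[0,-8,-9.5],"rotation":[-0.48,0,0]},{"grip":2.6,"dp":[0,-9.3,-11.2],"rotation":[-0.6,0,0]}]' >/dev/null;  python3 go.py 0.55 0.12 .17 11.8
```

```text
t 15.33 pos [0.5499 0.1199 0.1714] F [-0.1 -0.7 -4.3] w 0.355 q6 0.38
tool y [ 0.978 -0.21  -0.009] tool z [-0.21  -0.978  0.002]
dp cm [ 0.14  0.01 -0.01] rot [-0.418  0.     0.009] rows>= 0.03391870471298166 3.343778379174288
```

```bash
python3 -m creep '[{"grip":2.6,"dp":[0,0,0],"rotation":[-0.12,0,0]},{"grip":2.6,"dp":[0,0,0],"rotation":[-0.24,0,0]},{"grip":2.6,"dp":[0,0,0],"rotation":[-0.36,0,0]},{"grip":2.6,"dp":[0,0,0],"rotation":[-0.418,0,0]},{"grip":2.6,"dp":[0,0,0],"rotation":[-0.418,0,0]}]' >/dev/null; python3 -m creep '[{"grip":2.6,"dp":[0,0,0],"rotation":[0,0,0]},{"grip":2.6,"dp":[1,0,0],"rotation":[0,0,0]},{"grip":2.6,"dp":[2,0,0],"rotation":[0,0,0]},{"grip":2.6,"dp":[2,0,0],"rotation":[0,0,0]},{"grip":2.6,"dp":[2,0,0],"rotation":[0,0,0]}]' >/dev/null;  python3 go.py 0.55 0.12 .0903 11.8
python3 - <<'E'
from h import *
snap('scene','s12');snap('top','t12')
a=cv2.imread('pics/s12.png')[140:250,200:360];b=cv2.imread('pics/t12.png')[130:250,130:290]
cv2.imwrite('pics/c12.png',np.vstack([cv2.resize(a,(480,310)),cv2.resize(b,(480,290))]))
p0=np.array([.5411,.1629]);d=np.array([-.2045,.9789]);nx=np.array([.9789,.2045])
for n,f in(('scene','s12'),('top','t12')):
    C=cloud(n,np.load(f'pics/{f}_d.npy')).reshape(-1,3)
    q=(C[:,:2]-p0)@d;r=(C[:,:2]-p0)@nx
    for lo,hi in((-.2,-.1),(.0,.12),(-.2,.12)):
        k=(C[:,2]>.13)&(C[:,2]<.175)&(abs(r)<.025)&(q>lo)&(q<hi)
        if k.sum()>3: print(n,k.sum(),'y',q[k].min(),q[k].max(),'x',np.median(r[k]),'ztop',np.percentile(C[k,2],95))
E
```

```text
t 16.17 pos [0.5523 0.1172 0.1543] F [ 0.4  0.4 -3.5] w 0.348 q6 -0.03
tool y [ 0.98   0.197 -0.004] tool z [ 0.197 -0.98  -0.   ]
dp cm [ 6.4  -0.15 -0.31] rot [-0.008 -0.     0.004] rows>= 1.537229585293596 0.06831152507153657
scene 417 y -0.18007080562015268 -0.10075650638910306 x 0.011273722366723435 ztop 0.1709370517508611
scene 481 y 0.00011068773435533207 0.08596265603929312 x 0.011398037695725772 ztop 0.17046819710139605
scene 1270 y -0.18007080562015268 0.08596265603929312 x 0.011459457629843448 ztop 0.17066080108200096
top 349 y -0.17793586820490598 -0.12344322888931747 x -0.001279544477679072 ztop 0.17210902466798558
top 349 y 0.0001662363144478513 0.08641904327855879 x -0.0009019092587496026 ztop 0.17226609055252975
top 863 y -0.17793586820490598 0.08641904327855879 x -0.0022176807227995126 ztop 0.17205814066838399
```

View pics/c12.png

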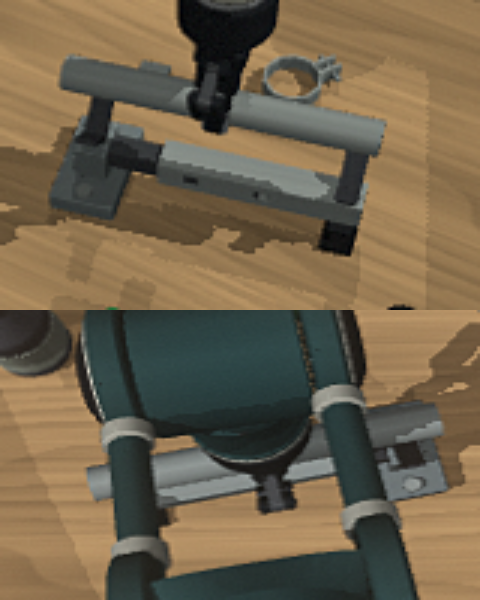

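```bash
python3 -m creep '[{"grip":2.6,"dp":[1.5,-0.15,-0.3],"rotation":[-0.008,0,0]},{"grip":2.6,"dp":[3,-0.15,-0.3],"rotation":[-0.008,0,0]},{"grip":2.6,"dp":[4.5,-0.15,-0.3],"rotation":[-0.008,0,0]},{"grip":2.6,"dp":[5.3,-0.15,-0.3],"rotation":[-0.008,0,0]},{"grip":2.6,"dp":[5.5,-0.15,-0.3],"rotation":[-0.008,0,0]}]' >/dev/null; python3 -m creep '[{"grip":2.6,"dp":[0,0,0],"rotation":[0,0,0]},{"grip":2.6,"dp":[0,0,0],"rotation":[0,0,0]}]'; python3 go.py 0.55 0.12 .0903 11.8
```

```text
time: 16.85
tool_pos: [0.5525, 0.1203, 0.1023]
tcp_rot: [1.056, 1.299, -1.054]
wrist_force: [-0.4, -0.6, -3.8]
width: 0.353
t 16.85 pos [0.5525 0.1203 0.1023] F [-0.4 -0.6 -3.8] w 0.353 q6 -0.04
tool y [0.979 0.205 0.001] tool z [ 0.205 -0.979  0.   ]
dp cm [ 1.2  -0.25 -0.02] rot [ 0.001  0.    -0.001] rows>= 0.2934846803964785 0.013384950690682674
```

```bash
python3 -m creep '[{"grip":2.6,"dp":[0.3,-0.2,0],"rotation":[0,0,0]},{"grip":2.6,"dp":[0.6,-0.2,0],"rotation":[0,0,0]},{"grip":2.6,"dp":[0.8,-0.2,0],"rotation":[0,0,0]},{"grip":2.6,"dp":[0.8,-0.2,0],"rotation":[0,0,0]}]'; python3 go.py 0.55 0.12 .0903 11.8
```

```text
time: 17.18
tool_pos: [0.5495, 0.1197, 0.0931]
tcp_rot: [1.055, 1.3, -1.056]
wrist_force: [0.8, 0.4, -5.0]
width: 0.352
t 17.18 pos [0.5495 0.1197 0.0931] F [ 0.8  0.4 -5. ] w 0.352 q6 -0.04
tool y [ 0.979  0.206 -0.001] tool z [ 0.206 -0.979 -0.   ]
dp cm [ 0.28  0.06 -0.01] rot [ 0.001 -0.     0.001] rows>= 0.06836898186554058 0.009689368220045519
```

```bash
python3 -m creep '[{"grip":2.6,"dp":[0.1,0,0],"rotation":[0,0,0]},{"grip":2.6,"dp":[0.2,0,0],"rotation":[0,0,0]},{"grip":2.6,"dp":[0.2,0,0],"rotation":[0,0,0]}]'; python3 go.py 0.55 0.12 .0903 11.8
```

```text
time: 17.43
tool_pos: [0.5498, 0.1198, 0.0913]
tcp_rot: [1.055, 1.3, -1.055]
wrist_force: [0.3, -0.7, -3.7]
width: 0.353
t 17.43 pos [0.5498 0.1198 0.0913] F [ 0.3 -0.7 -3.7] w 0.353 q6 -0.04
tool y [ 0.979  0.205 -0.   ] tool z [ 0.205 -0.979 -0.   ]
dp cm [ 0.1   0.02 -0.01] rot [ 0.001 -0.     0.   ] rows>= 0.024017353635351478 0.008126828360488973
```

```bash
python3 -m creep '[{"grip":2.6,"dp":[0.1,0,0],"rotation":[0,0,0]},{"grip":2.6,"dp":[0.1,0,0],"rotation":[0,0,0]}]'
```

```text
time: 17.6
tool_pos: [0.5501, 0.1199, 0.0907]
tcp_rot: [1.056, 1.3, -1.055]
wrist_force: [0.6, -0.2, -3.7]
width: 0.348
```

```bash
python3 -m creep '[{"grip":2.6,"dp":[0.1,0,0],"rotation":[0,0,0]},{"grip":2.6,"dp":[0.1,0,0],"rotation":[0,0,0]}]'
```

```text
time: 17.77
tool_pos: [0.5504, 0.12, 0.0903]
tcp_rot: [1.056, 1.299, -1.055]
wrist_force: [-0.3, 0.6, 1.6]
width: 0.357
```

```bash
python3 -m creep '[{"grip":2.6,"dp":[0.05,0,0],"rotation":[0,0,0]},{"grip":2.6,"dp":[0.05,0,0],"rotation":[0,0,0]}]'
python3 - <<'E'
from h import *
snap('scene','s13')
a=cv2.imread('pics/s13.png')[140:250,200:360]
cv2.imwrite('pics/c13.png',cv2.resize(a,(800,550),interpolation=cv2.INTER_CUBIC))
C=cloud('scene',np.load('pics/s13_d.npy')).reshape(-1,3)
p0=np.array([.5411,.1629]);d=np.array([-.2045,.9789]);nx=np.array([.9789,.2045])
q=(C[:,:2]-p0)@d;r=(C[:,:2]-p0)@nx
for lo in np.arange(-.18,.09,.03):
    k=(C[:,2]>.075)&(C[:,2]<.115)&(abs(r)<.025)&(q>lo)&(q<lo+.03); print(round(lo,2),np.percentile(C[k,2],90).round(4),end=' ')
E
```

```text
time: 17.93
tool_pos: [0.5504, 0.12, 0.0903]
tcp_rot: [1.056, 1.299, -1.055]
wrist_force: [-3.3, 0.1, 5.6]
width: 0.352
-0.18 0.1066 -0.15 0.1062 -0.12 0.1061 -0.09 0.1064 -0.06 0.1056 -0.03 0.1058 0.0 0.1064 0.03 0.1055 0.06 0.1051 Traceback (most recent call last):
  File "<stdin>", line 9, in <module>
    return _quantile_unchecked(
        a, q, axis, out, overwrite_input, method, keepdims, weights)
    return _ureduce(a,
                    func=_quantile_ureduce_func,
    ...<5 lines>...
                    overwrite_input=overwrite_input,
                    method=method)
    r = func(a, **kwargs)
    result = _quantile(arr,
                       quantiles=q,
    ...<2 lines>...
                       out=out,
                       weights=wgt)
    slices_having_nans = np.isnan(arr[-1, ...])
                                  ~~~^^^^^^^^^
IndexError: index -1 is out of bounds for axis 0 with size 0
```

View pics/c13.png

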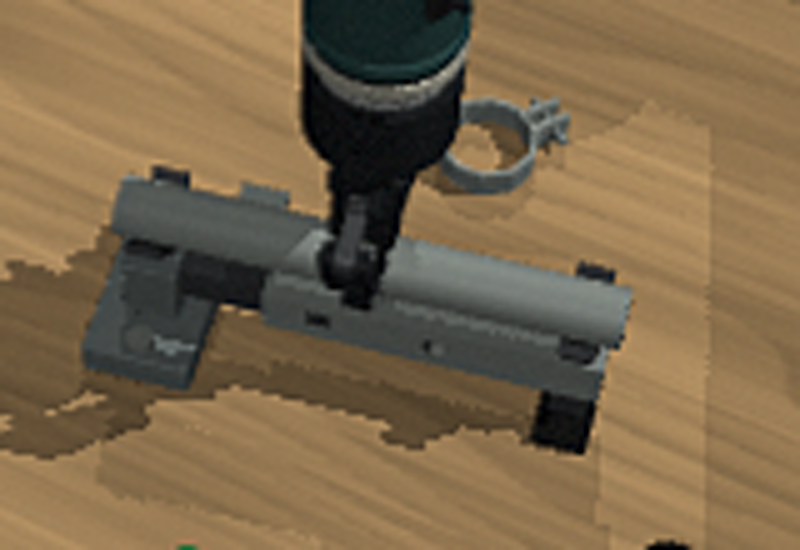

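The pipe sits in both Vs (dark arms both sides at (165,180)/(150,248) and (595,272)/(577,350)), level to ~1 mm. Release.

```bash
python3 -m creep '[{"grip":3.0,"dp":[-0.08,0,0],"rotation":[0,0,0]},{"grip":3.4,"dp":[-0.08,0,0],"rotation":[0,0,0]},{"grip":4.0,"dp":[-0.08,0,0],"rotation":[0,0,0]},{"grip":6,"dp":[-0.08,0,0],"rotation":[0,0,0]},{"grip":8.5,"dp":[-0.08,0,0],"rotation":[0,0,0]}]' 20; python3 -m creep '[{"grip":8.5,"dp":[0,0,0],"rotation":[0,0,0]},{"grip":8.5,"dp":[0,0,0],"rotation":[0,0,0]},{"grip":8.5,"dp":[-1,0,0],"rotation":[0,0,0]},{"grip":8.5,"dp":[-3,0,0],"rotation":[0,0,0]},{"grip":8.5,"dp":[-6,0,0],"rotation":[0,0,0]}]'
```

```text
time: 18.4
tool_pos: [0.5499, 0.1197, 0.0897]
tcp_rot: [1.055, 1.3, -1.055]
wrist_force: [0.3, -0.9, 0.3]
width: 0.735
time: 18.82
tool_pos: [0.5474, 0.1193, 0.1478]
tcp_rot: [1.052, 1.304, -1.06]
wrist_force: [0.4, 0.4, -0.7]
width: 0.993
```

```bash
python3 -m creep '[{"grip":8.5,"dp":[-3,0,0],"rotation":[0,0,0]},{"grip":8.5,"dp":[-6,0,0],"rotation":[0,0,0]},{"grip":8.5,"dp":[-9,-3,0],"rotation":[0,0,0]},{"grip":8.5,"dp":[-11,-7,0],"rotation":[0,0,0]},{"grip":8.5,"dp":[-11,-10,0],"rotation":[0,0,0]}]'; python3 -m creep '[{"grip":8.5,"dp":[0,0,0],"rotation":[0,0,0]},{"grip":8.5,"dp":[0,0,0],"rotation":[0,0,0]},{"grip":8.5,"dp":[0,0,0],"rotation":[0,0,0]}]'
python3 - <<'E'
from h import *
snap('scene','s14');snap('top','t14')
p0=np.array([.5411,.1629]);d=np.array([-.2045,.9789]);nx=np.array([.9789,.2045])
C=cloud('scene',np.load('pics/s14_d.npy')).reshape(-1,3);q=(C[:,:2]-p0)@d;r=(C[:,:2]-p0)@nx
k=(C[:,2]>.1)&(C[:,2]<.115)&(abs(r)<.025)&(q>-.2)&(q<.12);print(q[k].min(),q[k].max())
for lo in np.arange(-.17,.07,.03):
    j=k&(q>lo)&(q<lo+.03); print(round(lo,2),np.percentile(C[j,2],90).round(4),np.median(r[j]).round(4),end=' | ')
a=cv2.imread('pics/s14.png')[140:250,200:360]
cv2.imwrite('pics/c14.png',cv2.resize(a,(800,550),interpolation=cv2.INTER_CUBIC))
E
```

```text
time: 19.23
tool_pos: [0.4536, 0.0995, 0.2656]
tcp_rot: [1.06, 1.294, -1.049]
wrist_force: [0.8, 0.5, 1.2]
width: 0.995
time: 19.48
tool_pos: [0.4524, 0.0993, 0.2604]
tcp_rot: [1.056, 1.299, -1.054]
wrist_force: [0.2, 0.4, -0.2]
width: 0.993
-0.17685545851768456 0.08855090002628223
-0.17 0.1067 0.0037 | -0.14 0.1063 0.0031 | -0.11 0.1062 0.0026 | -0.08 0.1067 0.0033 | -0.05 0.106 0.0028 | -0.02 0.1065 0.0034 | 0.01 0.1059 0.0029 | 0.04 0.1059 0.0032 | 0.07 0.1056 0.0038 |
```

View pics/c14.png

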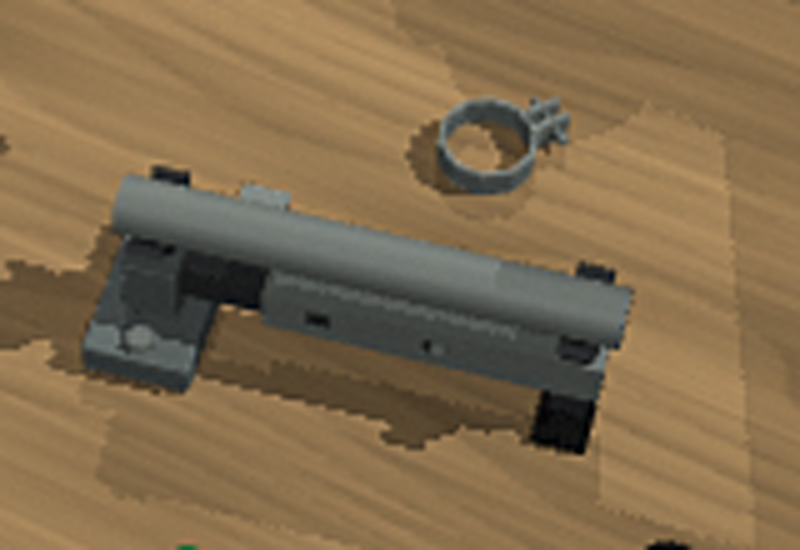

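View pics/t14.png

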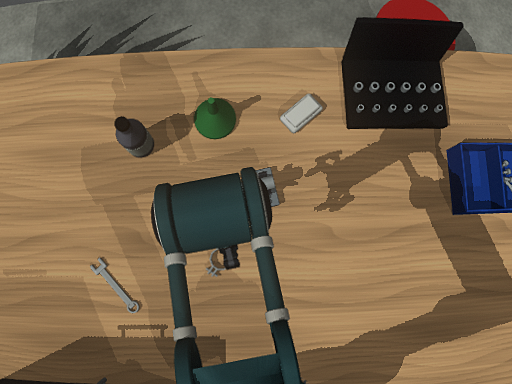

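The pipe lies in both saddles from crop (120,200) to (625,310). The button shows in the second hole at (432,347), the bystanders haven't moved, and the arm is clear.

```bash
python3 -c "
from workcell import bot
print(bot.finish_job())"
```

```text
the job is handed in; nothing more can be done
None
```

The pipe rest is shortened and locked in its second hole, and the exhaust pipe lies level in both saddles. I handed the job in at about 19.5 s of the 64 s allowed.

- **Shortening:** I squeezed the tube over the button and pulled gently. The highest pull I read at the wrist was about 10.8 N, as the button went under the wall. After about 64 mm of travel the tube stopped, with the pull at about 7 N. It did not stop dead at the pop: after the button came out, at about 61 mm, the tube slid about another 3 mm in its play, and I kept stepping gently until it stopped.
- **Button:** the camera depth showed it about 4–5 mm proud, though depth noise is 1–2 mm, so "fully out" rests mainly on the felt stop.
- **Pipe:** I laid it in both saddles with the lug towards the robot and let go. The last picture puts its top at 106–107 mm at the fixed end and about 106 mm at the other, where 105 mm was expected. The ends overhang the saddles by about 10 mm each.
- **Camera check:** the two cameras disagreed by 2–3 mm on where the rest was. The gripped tube position fell between them, so I used that.
- **Other things on the bench:** they looked unmoved in the last pictures, and the arm was clear with wrist force near zero.

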